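# Rock a stuck lapping carrier out of its dock and stow it in the tilt-out bin

### The job

The specimen carrier is stuck in the lapping dock between two stiff orange pads. Take it by its blue handle and, with its head still in the pocket, rock it level from side to side until both pads are pushed right back; then pull it out, lay it flat on the bench clear of the dock and let go. Next tilt the green bin well forward, lay the carrier inside it, and leave the bin tilted out, without disturbing the other things on the bench.

Things in the scene. Friction and masses are not known exactly. Their poses are not given: they have to be found in the camera images.
- carrier: Specimen carrier, 151 mm long, 0.28 kg, flat underneath. Origin: underside centre of the head; x from handle to head, z up. Head: steel disc, 40 mm across, 20 high. Neck: aluminium, x -62 to -14 mm, 26 wide, z 0 to 18. Blue handle: x -131 to -61, 24 wide, z 0 to 22. Balances at about x = -30. At the start the head stands on the dock's slab in the pocket; the handle sticks out into free air.
- carrier_head (a point): Middle of the carrier's head, at x 0, y 0, z 10 mm of the carrier.
- carrier_neck (a point): Middle of the carrier's neck, at x -38, y 0, z 10 mm of the carrier: a good place to take it by near its balance.
- carrier_handle (a point): Middle of the rear part of the blue handle, at x -105, y 0, z 11 mm of the carrier.
- dock: Fixed grey dock, up to 46 mm high. Origin on the bench under the pocket's centre. The pocket opens to its own -x, roughly to the robot: the carrier comes out that way. Slab: x -60 to 55 mm, y -75 to 75, 20 high. The pocket (43 mm wide, walls 22 mm above the slab) lets the disc turn but not shift sideways. The pads stand across its mouth, x -32 to -16.
- dock_pocket (a point): Centre of the pocket on the slab's top, 20 mm above the bench; axes as the dock's.
- pad_left (a joint): Orange pad at the dock's +y side: how far it is pushed outward, 0 to 0.009 m. At 0 its face is 13.5 mm from the centre line, next to the neck, and a straight pull does not free the disc. It slides stiffly (22 N) and stays where pushed. Swinging the handle to +y by about 0.27 rad about the disc's centre (5 to 10 N at the handle) pushes it right back.
- pad_right (a joint): The like pad at the dock's -y side, pushed outward (to -y) when the handle is swung to -y; 0 to 0.009 m. The disc passes freely when both pads are back by 7 mm or more.
- bin_hinge (a point): Middle of the bin's hinge line, which runs along this frame's y, 20 mm above the bench. Its -x looks roughly to the robot: the bin tilts out that way. On the fixed white frame: 252 mm wide (y), x 0 to 150 mm, 163 mm high above the bench; its top plate covers only x 70 to 150, so behind the shut front panel a 64 mm gap is open to above.
- bin_rim (a point): Middle of the top edge of the bin's front panel (6 mm thick, 222 mm wide), 150 mm above the hinge along the panel. The edge stands free: fingers can be put behind it from above and draw it forward.
- bin (a joint): Tilt of the bin about its hinge: 0 upright and shut, growing as its top comes forward (to -x) and down, stop at 0.9 rad. It turns stiffly (about 0.7 N m) and stays where it is left.
- bin_in (a point): Centre of the bin's inner floor; turns with the bin; x from the front panel to the back, y along the hinge, z up along the panel. Inside, the bin is 212 mm wide (y), 99 mm from panel to back lip (x); panel 144 mm high above the floor, sides 84 mm, back lip 34 mm.
- bottle: Bystander: amber bottle, 60 mm across, 150 mm high. Origin under its centre.
- tub: Bystander: clear open tub, 84 mm across, 55 mm high. Origin under its centre.
- lap_ring: Bystander: steel ring, 90 mm across, 28 mm high. Origin under its centre.
- spanner: Bystander: spanner, 160 mm long, lying flat.
- brush: Bystander: hand brush lying flat.
- jar: Bystander: white jar with blue lid, 56 mm across, 70 mm high. Origin under its centre.
Things that resemble listed ones, but are neither listed nor needed, are in the scene too. What is shaped like the carrier but yellow is not meant.

How it is judged:
By the outcome, as a careful person would: the job done as asked, in the order asked, and still so for the second after the job is handed in, with the robot touching nothing.
It also fails if it takes over 72 s, if anything falls off the work surface, if the arm or the gripper's body presses on something with over 40 N, if the wrist force passes 120 N, or if a joint passes its speed limit or range.

### The arm

A 6-joint arm with a two-finger parallel gripper is mounted at the origin on the work surface. World frame = base frame: x ahead of the robot, y to its left, z up, the work surface at z = 0. Lengths are in mm, angles in rad, forces in N, time in s.
With the tool pointing down it reaches from about 325 to 925 mm from the base axis. Payload 3.1 kg.
Tool frame: the origin (TCP) lies on the centre line of the jaws, within the pads' length; the fingertips stand 17 mm ahead of it and the grasp point (between the pads) lies 2 mm behind it; x points along the fingers, y is the direction in which the jaws open and shut, and the axes are right-handed (so a half turn about x gives the same grasp; the last joint's range is limited). The gripper opens to 85 mm and grips with 20 to 120 N. Pads are 22 mm wide; open, the fingers measure 114 mm over their backs; the gripper's body (76 mm by 85 mm) begins 54 mm behind the grasp point. The pads swing forward as they close: fully open they stand 13 mm farther back than shut.
Start: joints at [1.231, 0.217, 1.613, -0, 1.311, -0.112], TCP at [141.127, 608.87, 216.2] pointing down, gripper open.
Joint ranges: [-2.75, 2.75], [-0.78, 2.1], [0.31, 2.55], [-1.13, 4.27], [0.13, 2.63], [-2.58, 2.58]. Speed limits (rad/s): [2.79, 2.79, 3.14, 3.14, 3.14, 3.14].

### API

Orientations are given as a rotation vector (axis times angle).
In Python, from workcell import ctrl, vision, models gives the robot as it stands.
- The arm moves only by the shell command python3 -m creep 'ROWS' [FORCE]. ROWS is JSON, a list of rows, each a list of 3 entries, a list of its own where there are three numbers: the turn, a rotation vector about the tool's x, y, z in degrees, then the shift along the tool's x, y, z in cm, then the closure, from -1 (fully open) to 1 (shut). In form: [[[rx, ry, rz], [x, y, z], hand], ...]. A call has 1 to 10 rows; each row is the pose to reach, as a shift and turn from the pose commanded when the call began, along the tool's axes at that moment; what a row does not reach only later rows make up. A row lasts 1/10 s, in which the tool goes at most 50 mm and 8.59 degrees, less where a joint would pass 70% of its speed; a pose out of reach is approached as far as the arm can. A call with a gripper value outside its range is refused whole. The fingers move at their own pace and stop on an object; FORCE is the grip in N (left out, the last holds). Time passes only in rows, so rows that repeat a pose let the fingers close. It gives the time, the measured TCP pose, the force and the opening at its end, in the units of the state.
- ctrl.read_state(): the state, without advancing time (a new reading comes with each control period).
- vision.get_image(name): name is "scene" or "top" or "wrist"; returns a dict with "image" (420x560x3 uint8, red, green, blue), "intrinsics" (3x3 intrinsics, pixels), "pose" (4x4, takes a point from camera to world coordinates); the wrist camera has in their place "tool_from_camera" (4x4, takes a point from camera to tool coordinates, whose origin is the TCP and whose axes are the tool frame's). Camera axes: x right, y down, z forward; pixel columns grow to the right and rows downward; lengths in mm; the calibration is good to about 2 mm. A picture is of the moment at which its call begins: read the wrist's pose just before it. There is no depth.
- ctrl.sign_off(): hands the job in, once; it reports no verdict.
Trained networks look in a picture, given as the dict that the camera call returned (one of the last four; its "shot" number tells which), for a name from the list of things; names that differ only in an ending like _2 or _b are one class to them, and where a whole thing is asked for, a point or a joint stands for the part that bears it (a point fixed in the world has none). Each returns a list of dicts, best first, with "score" (0 to 1); they miss things now and then, are a little off and sometimes report something else, mostly with a low value. They report only what shows in the picture. A call takes as long as a camera call. They do not tell look-alikes from the thing itself.
- models.regions_of(picture, thing): "mask" (420x560 bool, what is visible of it) and "box" ([left, top, right, bottom] in pixels, round what is visible of it).
The state is a dict: "t": time; "joint_pos": joint angles; "qvel": joint speeds; "joint_efforts": joint torques, N m; "tcp_pos": TCP position; "orientation": TCP orientation; "ft_force": force on the tool from outside, world axes, zero at the start; "torque": the same for the moment, N m; "gripper_width": finger opening in mm.
Only numpy, scipy, OpenCV 4.12 (cv2) and the standard library are available. Lean on these libraries where they do the work, as an engineer would, in place of code of your own. Each camera call takes 0.05 s, during which the arm holds its last target.

## Working session

There is one attempt and no reset: what is moved stays moved. The work goes in short steps, Python scripts to look and compute and a shell command to move; the robot and the scene stay as the last step left them, time stands still between calls to the robot, and variables do not carry over. Pictures are saved under pics/ and viewed, and the job is handed in when it is done.

```bash
ls -la; mkdir -p pics; cat > h.py <<'E'
import numpy as np,cv2
from scipy.spatial.transform import Rotation as R
from workcell import ctrl,vision,models
def save(p,n,box=None,scale=1):
    im=p["image"][:,:,::-1].copy()
    if box: l,t,r,b=box; im=im[t:b,l:r]
    if scale!=1: im=cv2.resize(im,None,fx=scale,fy=scale,interpolation=cv2.INTER_CUBIC)
    cv2.imwrite("pics/"+n,im)
def campose(p,st=None):
    if "pose" in p: return np.array(p["pose"])
    T=np.eye(4);T[:3,:3]=R.from_rotvec(st["orientation"]).as_matrix();T[:3,3]=st["tcp_pos"]
    return T@np.array(p["tool_from_camera"])
def onplane(K,T,u,v,z):
    d=T[:3,:3]@np.linalg.inv(K)@np.array([u,v,1.]);o=T[:3,3]
    return o+d*(z-o[2])/d[2]
def proj(K,T,X):
    c=np.linalg.inv(T)@np.append(X,1);q=K@c[:3];return q[:2]/q[2]
E
python3 - <<'E'
from h import *
s=ctrl.read_state();print(s)
for n in("scene","top"):
    p=vision.get_image(n);save(p,n+"0.png");np.save(n+"0",p,allow_pickle=True)
    print(n,p["intrinsics"],p["pose"])
    for t in("carrier","dock","bin","bottle","tub","lap_ring","spanner","brush","jar","pad_left"):
        try:print(t,[(round(d["score"],2),d["box"]) for d in models.regions_of(p,t)])
        except Exception as e:print(t,e)
print(ctrl.read_state()["t"])
E
```

```text
total 12
drwxr-xr-x  3 agent agent 4096 Dec  7 13:46 .
drwxr-xr-x 23 root  root  4096 Dec  7 13:46 ..
drwxr-xr-x  2 agent agent 4096 Dec  7 13:46 pics
{'t': 0.0, 'joint_pos': array([ 1.23079130e+00,  2.17805534e-01,  1.61494750e+00,  2.79688554e-05,
        1.31130692e+00, -1.12199733e-01]), 'qvel': array([ 0.00122873, -0.00087204,  0.00048745, -0.00151181,  0.00046165,
        0.00071572]), 'joint_efforts': array([-8.65833354e-04, -3.96832645e+01, -3.03855550e+01, -1.77822976e-04,
        9.64163337e-03,  5.79350274e-07]), 'tcp_pos': array([140.82962252, 608.03943995, 214.8294795 ]), 'orientation': array([ 0.17698054,  1.56396553, -0.180755  ]), 'ft_force': array([0.0470703 , 0.4620519 , 0.17508296]), 'torque': array([ 2.75538314e-05, -4.98140244e-05, -2.28613486e-03]), 'gripper_width': 85.4436638538884}
scene [[529.78297312   0.         276.75412743]
 [  0.         529.78297312 201.0848077 ]
 [  0.           0.           1.        ]] [[-7.71926725e-01  4.27325283e-01 -4.70661486e-01  1.35250284e+03]
 [ 6.35516468e-01  5.37068734e-01 -5.54685491e-01  9.68543628e+02]
 [ 1.57464337e-0
[... 1258 characters left out ...]
2, 202.9, 187.1, 247.5]), (0.77, [291.9, 248.4, 314.2, 296.0]), (0.59, [106.2, 153.3, 151.7, 174.9])]
dock [(0.81, [151.8, 187.4, 208.8, 233.9]), (0.27, [368.0, 248.8, 421.9, 289.9])]
bin [(0.77, [308.0, 145.1, 393.9, 186.5])]
bottle [(0.73, [261.5, 133.9, 285.0, 162.8])]
tub [(0.79, [98.7, 237.0, 133.1, 265.4])]
lap_ring [(0.97, [413.8, 217.1, 444.0, 246.9]), (0.59, [154.2, 184.3, 211.3, 234.9])]
spanner [(0.9, [150.2, 274.5, 176.3, 326.5])]
brush [(0.61, [365.0, 252.5, 424.7, 285.2]), (0.55, [243.9, 148.6, 263.1, 171.6]), (0.37, [300.0, 115.8, 397.6, 190.1])]
jar [(0.61, [242.6, 150.1, 258.3, 172.1]), (0.48, [154.1, 186.5, 210.2, 233.8])]
pad_left [(0.52, [171.0, 215.8, 175.5, 217.2])]
1.1
```

View pics/scene0.png

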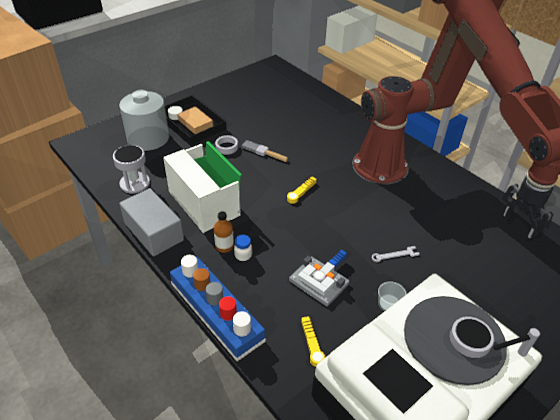

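View pics/top0.png

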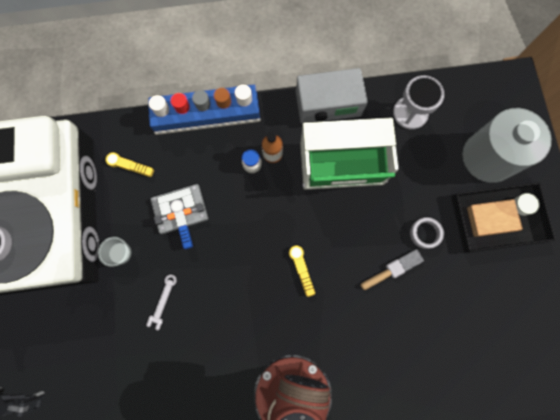

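```bash
python3 - <<'E'
from h import *
for n,b,s in(("top",(90,120,250,340),2.7),("scene",(250,220,430,380),3.5)):
    p=np.load(n+"0.npy",allow_pickle=True).item();save(p,n+"_c.png",b,s)
E
```

```text
(no output)
```

View pics/top_c.png

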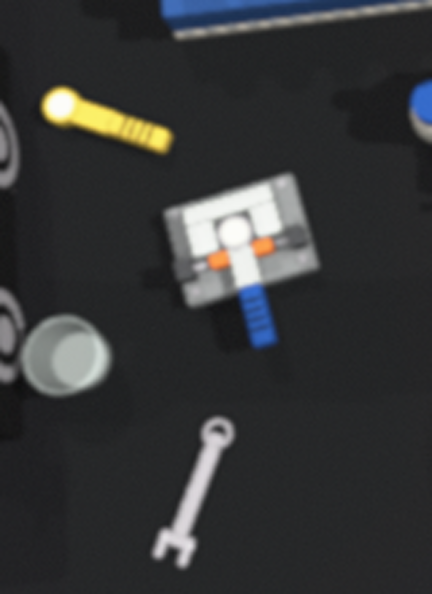

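View pics/scene_c.png

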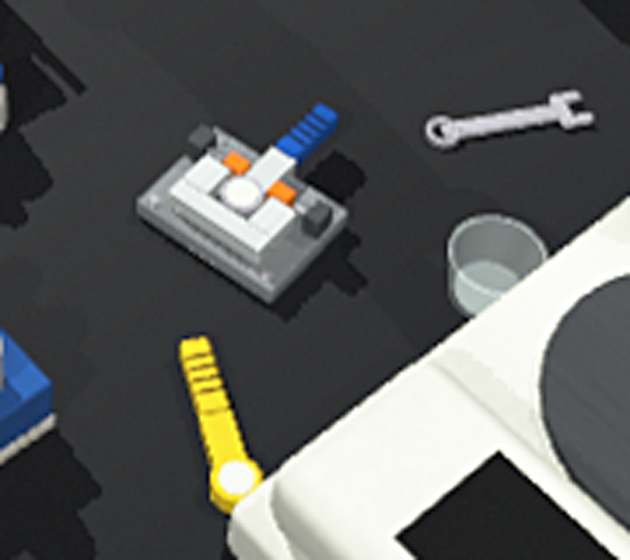

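```bash
python3 - <<'E'
from h import *
p=np.load("top0.npy",allow_pickle=True).item();K=np.array(p["intrinsics"]);T=np.array(p["pose"])
f=lambda u,v,z:onplane(K,T,90+u/2.7,120+v/2.7,z)
d=f(235,232,40);h=f(264,345,42);print("disc",d,"hend",h,np.linalg.norm(h-d),np.degrees(np.arctan2(*(d-h)[1::-1])))
c=[f(*q,20) for q in((165,210),(294,173),(320,268),(190,306))]
for q in c:print("slab",q)
print([np.linalg.norm(c[i]-c[i-1]) for i in range(4)], np.degrees(np.arctan2(*((c[0]-c[3]+c[1]-c[2]))[1::-1])))
save(p,"bin_c.png",(230,100,460,300),3)
p=np.load("scene0.npy",allow_pickle=True).item();save(p,"bins_c.png",(110,80,300,270),3.1)
K=np.array(p["intrinsics"]);T=np.array(p["pose"]);f=lambda u,v,z:onplane(K,T,250+u/3.5,220+v/3.5,z)
print("scene disc",f(238,193,40),"hend",f(326,112,42))
E
```

```text
disc [580.8384327  270.80140811  40.        ] hend [450.23311283 248.85015644  42.        ] 132.45228208404674 9.540713624699784
slab [622.07822507 352.74536335  20.        ]
slab [646.13531916 202.7605911   20.        ]
slab [531.71545535 183.63767929  20.        ]
slab [507.86855157 332.15739303  20.        ]
[np.float64(116.05048058059131), np.float64(151.90186201375704), np.float64(116.00685751203416), np.float64(150.42200699421133)] 9.853455183949967
scene disc [586.09276962 268.67029638  40.        ] hend [460.57594779 250.98394989  42.        ]
```

View pics/bin_c.png

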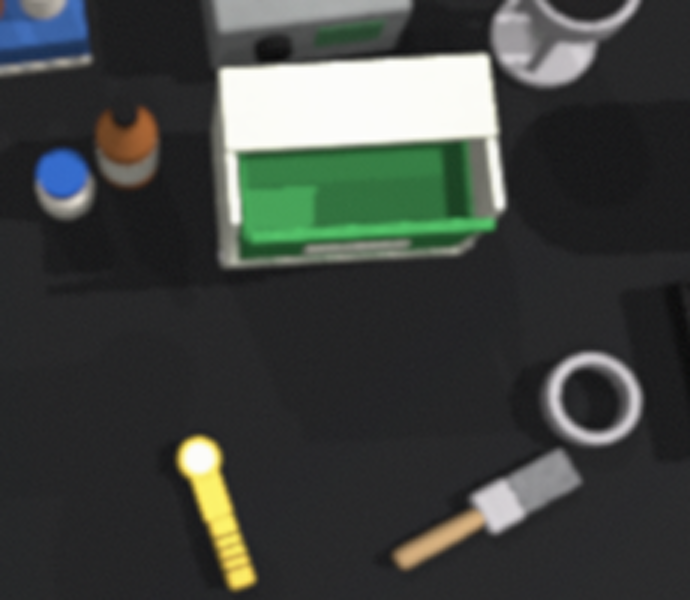

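View pics/bins_c.png

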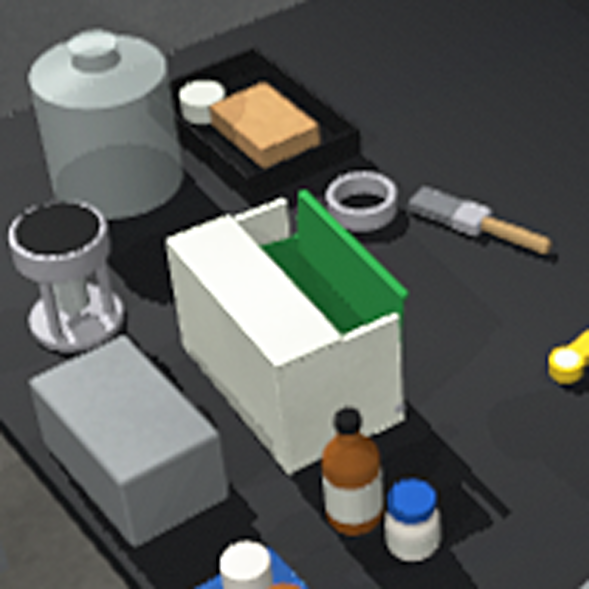

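```bash
cat >> h.py <<'E'
def toolR(yaw,flip=1,pitch=0):
    # x down; y = flip*(carrier +y) for carrier yaw (deg)
    a=np.radians(yaw);y=flip*np.array([-np.sin(a),np.cos(a),0]);x=np.array([0,0,-1.]);z=np.cross(x,y)
    return np.stack([x,y,z],1)
def delta(pos,Rt,s=None):
    s=s or ctrl.read_state();R0=R.from_rotvec(s["orientation"]).as_matrix()
    sh=R0.T@(np.array(pos)-s["tcp_pos"])/10
    rv=np.degrees(R.from_matrix(R0.T@Rt).as_rotvec())
    print("turn",rv.round(1),"shift cm",sh.round(2),"rows>=",max(np.linalg.norm(sh)/5,np.linalg.norm(rv)/8.59).round(1))
    return rv,sh
E
python3 - <<'E'
from h import *
s=ctrl.read_state();print(R.from_rotvec(s["orientation"]).as_matrix().round(3))
print(vision.get_image("wrist")["tool_from_camera"])
for f in(1,-1):delta([440,250,220],toolR(9.4,f))
E
```

```text
[[ 0.     0.226  0.974]
 [ 0.     0.974 -0.226]
 [-1.     0.     0.   ]]
[[ 2.30821029e-04 -2.74190350e-01  9.61675412e-01 -1.58912749e+02]
 [ 9.99999965e-01  1.84019854e-04 -1.87552422e-04 -7.96885468e-01]
 [-1.25542305e-04  9.61675422e-01  2.74190384e-01 -6.81251115e+01]
 [ 0.00000000e+00  0.00000000e+00  0.00000000e+00  1.00000000e+00]]
turn [-22.5   0.   -0. ] shift cm [ -0.38 -28.21  37.22] rows>= 9.3
turn [157.5  -0.   -0. ] shift cm [ -0.38 -28.21  37.22] rows>= 18.3
```

```bash
python3 -m creep '[[[-22.5,0,0],[-0.4,-28.2,37.2],-1],[[-22.5,0,0],[-0.4,-28.2,37.2],-1],[[-22.5,0,0],[-0.4,-28.2,37.2],-1],[[-22.5,0,0],[-0.4,-28.2,37.2],-1],[[-22.5,0,0],[-0.4,-28.2,37.2],-1],[[-22.5,0,0],[-0.4,-28.2,37.2],-1],[[-22.5,0,0],[-0.4,-28.2,37.2],-1],[[-22.5,0,0],[-0.4,-28.2,37.2],-1],[[-22.5,0,0],[-0.4,-28.2,37.2],-1],[[-22.5,0,0],[-0.4,-28.2,37.2],-1]]'
python3 -m creep '[[[0,0,0],[0,0,0],-1],[[0,0,0],[0,0,0],-1]]'
python3 - <<'E'
from h import *
s=ctrl.read_state();p=vision.get_image("wrist");save(p,"w1.png");p["st"]=s;np.save("w1",p,allow_pickle=True);print(s["joint_pos"],s["tcp_pos"],s["orientation"],p["intrinsics"][0])
print([(d["score"],d["box"]) for d in models.regions_of(p,"carrier")])
E
```

```text
t: 2.15
tcp_pos: [442.4, 246.9, 220.7]
orientation: [-0.127, 1.565, 0.126]
ft_force: [-1.3, 0.7, 0.7]
gripper_width: 85.4
t: 2.35
tcp_pos: [439.7, 250.2, 220.2]
orientation: [-0.128, 1.567, 0.129]
ft_force: [0.6, -0.2, 0.3]
gripper_width: 85.5
[ 3.77932839e-01 -4.34708400e-02  1.88568979e+00  8.09526320e-04
  1.29968215e+00 -1.35673602e+00] [439.69571349 250.15023451 220.19794234] [-0.12800236  1.56749602  0.12903388] [344.52336564   0.         277.30412473]
[(0.59, [257.5, 191.1, 291.4, 326.8])]
```

View pics/w1.png

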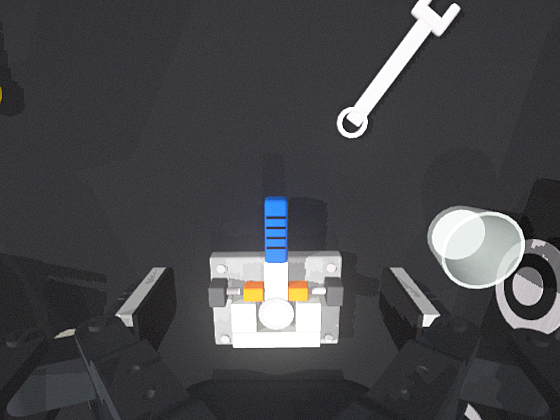

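```bash
python3 - <<'E'
from h import *
p=np.load("w1.npy",allow_pickle=True).item();K=np.array(p["intrinsics"]);T=campose(p,p["st"])
a=onplane(K,T,276.5,199,42);b=onplane(K,T,276.5,262,42);d=onplane(K,T,276.3,312,40)
print(a,b,d,np.linalg.norm(a-b),np.linalg.norm(a-d),np.degrees(np.arctan2(*(d-a)[1::-1])))
sl=[onplane(K,T,u,v,20) for u,v in((210,252),(340,252))];print(sl,np.degrees(np.arctan2(*(sl[0]-sl[1])[::-1][1:]))) 
u=(d-a);u[2]=0;u/=np.linalg.norm(u)
g=b-u*(105-61);print("grasp",g)
for z in (90,29):delta([g[0],g[1],z],toolR(np.degrees(np.arctan2(u[1],u[0]))))
E
```

```text
[453.77334029 250.41838552  42.        ] [521.64095455 261.58975866  42.        ] [582.25684976 271.33757979  40.        ] 68.78090319430108 130.19072507967866 9.247535104941967
[array([531.52678508, 187.63945199,  20.        ]), array([507.79141201, 331.40904247,  20.        ])] -80.62541991224727
grasp [478.21281019 254.51895407  42.        ]
turn [ 0.3 -0.  -0. ] shift cm [13.01 -0.31  3.93] rows>= 2.7
turn [ 0.3 -0.  -0. ] shift cm [19.11 -0.31  3.93] rows>= 3.9
```

```bash
python3 -m creep '[[[0,0,0],[5,-0.3,3.9],-1],[[0,0,0],[10,-0.3,3.9],-1],[[0,0,0],[13,-0.3,3.9],-1],[[0,0,0],[16,-0.3,3.9],-1],[[0,0,0],[19,-0.3,3.9],-1],[[0,0,0],[19,-0.3,3.9],-1],[[0,0,0],[19,-0.3,3.9],-1]]'
python3 - <<'E'
from h import *
s=ctrl.read_state();p=vision.get_image("wrist");save(p,"w2.png");print(s["tcp_pos"])
E
```

```text
t: 3.15
tcp_pos: [477.8, 254.5, 30.1]
orientation: [-0.131, 1.568, 0.131]
ft_force: [-0.6, 0.6, -0.1]
gripper_width: 85.3
[477.82447216 254.49732333  30.11118493]
```

View pics/w2.png

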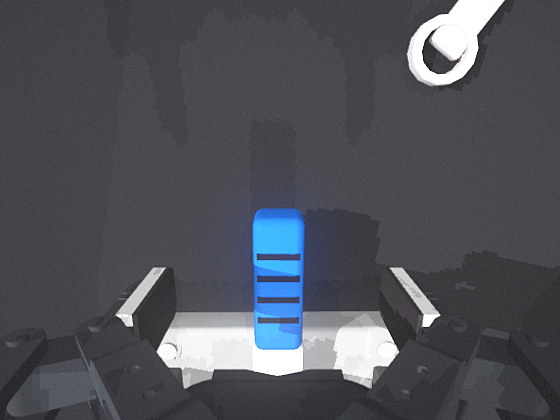

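Handle (278,280) is centred between the jaws. Close.

```bash
python3 -m creep '[[[0,0,0],[0,0,0],0.2],[[0,0,0],[0,0,0],0.6],[[0,0,0],[0,0,0],1],[[0,0,0],[0,0,0],1],[[0,0,0],[0,0,0],1],[[0,0,0],[0,0,0],1],[[0,0,0],[0,0,0],1],[[0,0,0],[0,0,0],1]]' 60
python3 - <<'E'
from h import *
s=ctrl.read_state();c=np.array([582.3,271.2]);p=s["tcp_pos"];print(p,s["ft_force"],s["torque"],s["orientation"])
R0=R.from_rotvec(s["orientation"]).as_matrix()
v=np.append(p[:2]-c,0)
for a in(5,10,15,17,18.5,20,-5,-10,-15,-17,-18.5,-20):  # + = handle swings to +y => world yaw negative (handle is at -x)
    Rz=R.from_euler("z",-a,degrees=True).as_matrix()
    n=Rz@v-v;rv=np.degrees(R.from_matrix(R0.T@Rz@R0).as_rotvec());print(a,"turn",rv.round(1),"shift",(R0.T@n/10).round(2))
E
```

```text
t: 4.0
tcp_pos: [478.7, 253.5, 30.1]
orientation: [-0.129, 1.567, 0.129]
ft_force: [0.7, -0.9, -0.8]
gripper_width: -0.1
[478.73357154 253.51463478  30.09981111] [ 0.66261541 -0.88683663 -0.84180498] [0.0096758  0.02195439 0.00216885] [-0.12947857  1.56715034  0.12936174]
5 turn [5. 0. 0.] shift [-0.    0.92  0.04]
10 turn [10.  0.  0.] shift [-0.    1.83  0.15]
15 turn [15.  0.  0.] shift [-0.    2.72  0.35]
17 turn [17.  0.  0.] shift [-0.    3.07  0.45]
18.5 turn [18.5  0.   0. ] shift [-0.    3.34  0.53]
20 turn [20.  0.  0.] shift [-0.    3.6   0.62]
-5 turn [-5. -0. -0.] shift [ 0.   -0.92  0.04]
-10 turn [-10.  -0.  -0.] shift [ 0.   -1.82  0.17]
-15 turn [-15.  -0.  -0.] shift [ 0.   -2.72  0.37]
-17 turn [-17.  -0.  -0.] shift [ 0.   -3.07  0.47]
-18.5 turn [-18.5  -0.   -0. ] shift [ 0.   -3.33  0.56]
-20 turn [-20.  -0.  -0.] shift [ 0.   -3.59  0.65]
```

```bash
python3 - <<'E'
from h import *
s=ctrl.read_state();p=vision.get_image("wrist");save(p,"w3.png");print(s["gripper_width"])
p=vision.get_image("scene");save(p,"s3.png",(230,200,430,350),4);save(p,"s3f.png")
E
```

```text
-0.055454837941452825
```

View pics/w3.png

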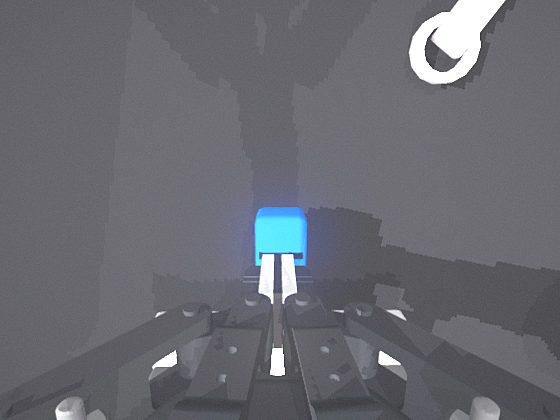

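View pics/s3.png

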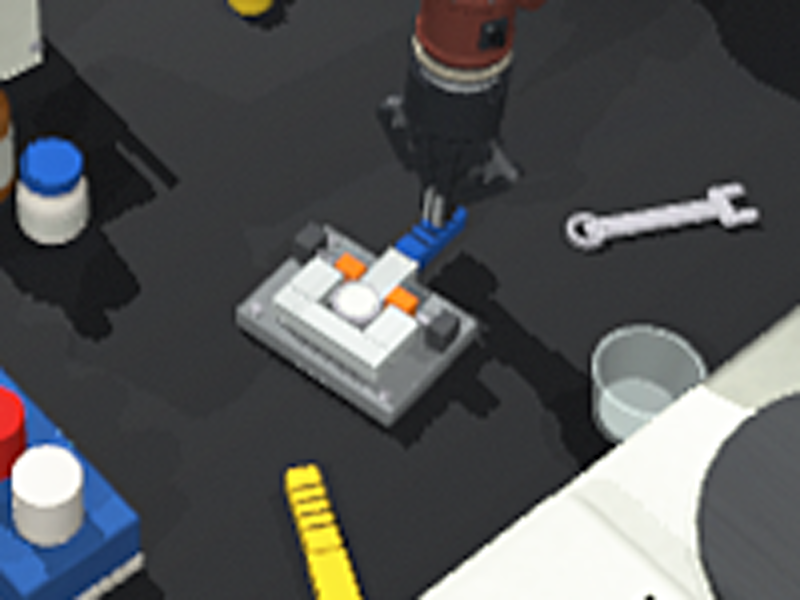

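```bash
python3 - <<'E'
from h import *
p=vision.get_image("wrist");K=np.array(p["intrinsics"]);C=np.array(p["tool_from_camera"])
for x in(-40,-20,-2,0,17):
  for z in(-11,0,11): print(x,z,proj(K,C,[x,0,z]).round(0))
s=ctrl.read_state();T=campose(p,s)
print("camz",T[2,3]);
for z in (15,20,31,42,50,60): a=onplane(K,T,256,240,z);b=onplane(K,T,306,240,z);print(z,np.linalg.norm(a-b))
save(p,"w3c.png",(180,190,380,340),4)
E
```

```text
-40 -11 [281. 272.]
-40 0 [281. 298.]
-40 11 [281. 323.]
-20 -11 [280. 252.]
-20 0 [280. 275.]
-20 11 [280. 297.]
-2 -11 [280. 237.]
-2 0 [280. 258.]
-2 11 [280. 279.]
0 -11 [280. 236.]
0 0 [280. 257.]
0 11 [280. 277.]
17 -11 [280. 225.]
17 0 [280. 244.]
17 11 [280. 263.]
camz 189.04477723567874
15 26.887008464672707
20 26.114592052881573
31 24.415275946941165
42 22.715959841000775
50 21.480093582135034
60 19.935260758552815
```

View pics/w3c.png

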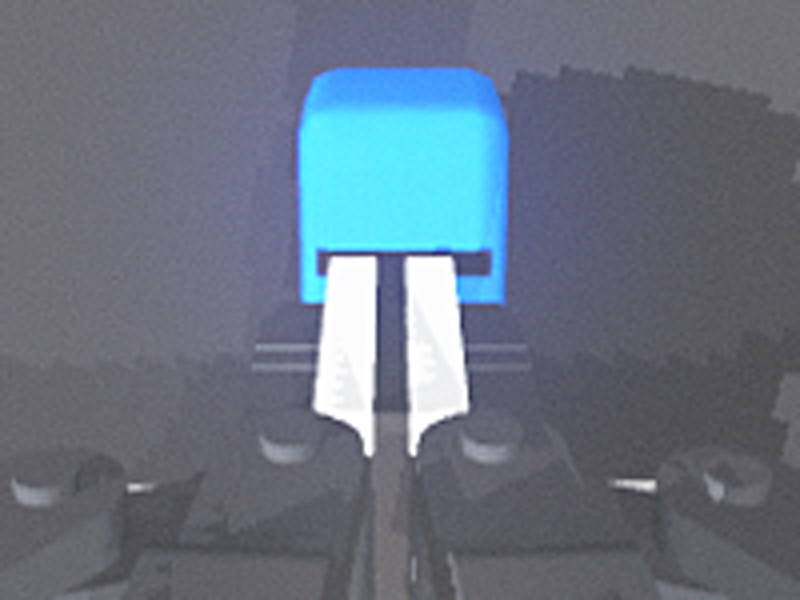

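```bash
python3 - <<'E'
from h import *
s=ctrl.read_state()
p=vision.get_image("scene");K=np.array(p["intrinsics"]);T=np.array(p["pose"])
for z in(0,13,30,42,50,60,80,120):print(z,(proj(K,T,[*s["tcp_pos"][:2],z])-[300,220]).round(1)*8)
save(p,"s4.png",(300,220,380,280),8)
print("hend",proj(K,T,[453,250,42]),"hfront",proj(K,T,[521,261,42]))
E
```

```text
0 [307.2 349.6]
13 [310.4 328.8]
30 [314.4 300.8]
42 [316.8 281.6]
50 [319.2 268. ]
60 [321.6 251.2]
80 [326.4 217.6]
120 [336.8 148. ]
hend [344.61098722 250.70232334] hfront [331.65237786 262.99586273]
```

View pics/s4.png

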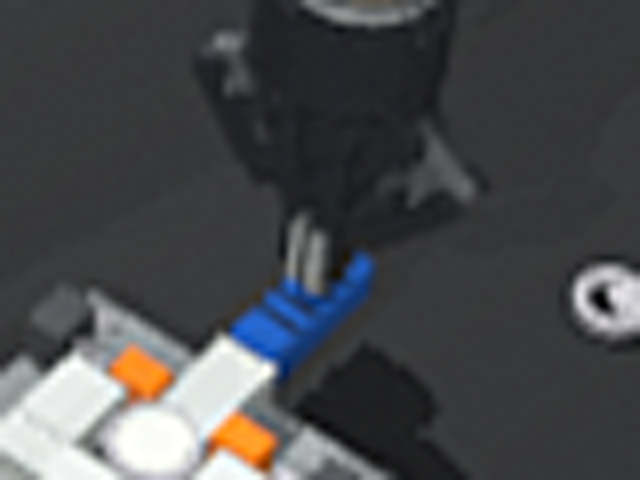

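```bash
python3 -m creep '[[[0,0,0],[-3,0,0],1],[[0,0,0],[-6,0,0],1],[[0,0,0],[-6,0,0],1],[[0,0,0],[-6,0,0],1]]'
python3 - <<'E'
from h import *
s=ctrl.read_state()
p=vision.get_image("scene");K=np.array(p["intrinsics"]);T=np.array(p["pose"])
for z in(42,60,73,90,100,110,120):print(z,(proj(K,T,[*s["tcp_pos"][:2],z])-[300,200]).round(1)*8)
save(p,"s5.png",(300,200,380,270),8)
p=vision.get_image("wrist");save(p,"w5.png",(180,190,380,340),4)
E
```

```text
t: 4.6
tcp_pos: [479.5, 253.9, 91.1]
orientation: [-0.129, 1.565, 0.13]
ft_force: [-0.3, 0.3, -1.0]
gripper_width: -0.2
42 [316.  442.4]
60 [320.8 412.8]
73 [324.  391.2]
90 [328.  361.6]
100 [331.2 344.8]
110 [333.6 327.2]
120 [336.  309.6]
```

View pics/s5.png

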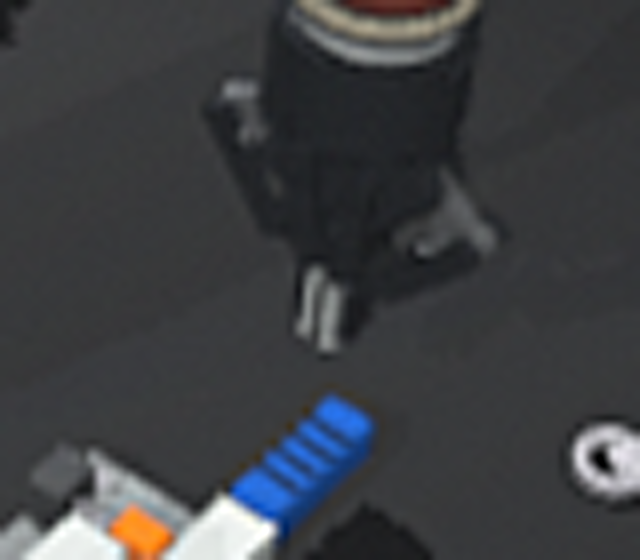

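View pics/w5.png

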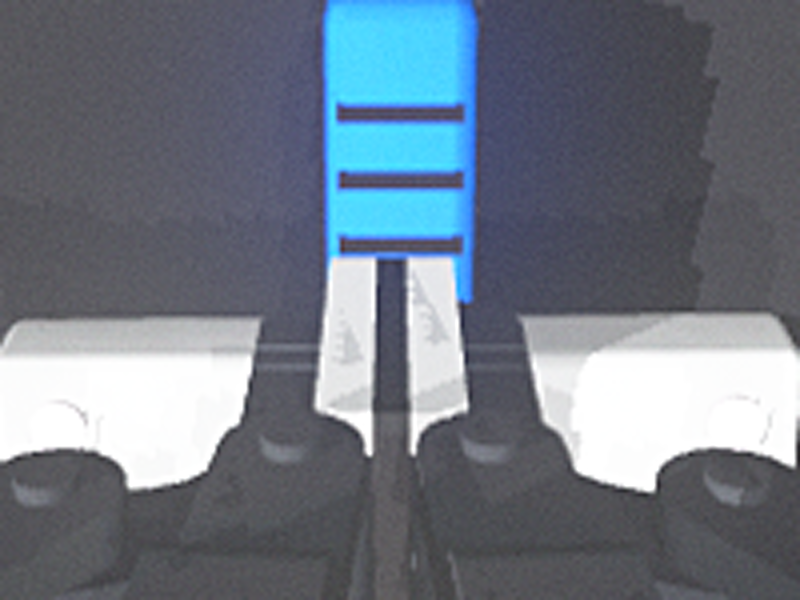

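```bash
python3 -m creep '[[[0,0,0],[0,0,0],-1],[[0,0,0],[0,0,0],-1],[[0,0,0],[0,0,0],-1],[[0,0,0],[2,0,0],-1],[[0,0,0],[5,0,0],-1],[[0,0,0],[6.5,0,0],-1],[[0,0,0],[7.5,0,0],-1],[[0,0,0],[7.5,0,0],-1]]'
python3 - <<'E'
from h import *
s=ctrl.read_state();print(s["ft_force"],s["tcp_pos"])
p=vision.get_image("scene");save(p,"s6.png",(290,190,390,270),8)
p=vision.get_image("wrist");save(p,"w6.png")
E
```

```text
t: 5.5
tcp_pos: [477.4, 253.1, 13.6]
orientation: [-0.13, 1.57, 0.129]
ft_force: [-0.1, -0.3, -0.5]
gripper_width: 85.4
[-0.06838494 -0.27106265 -0.52087531] [477.424841   253.05222095  13.58575793]
```

View pics/s6.png

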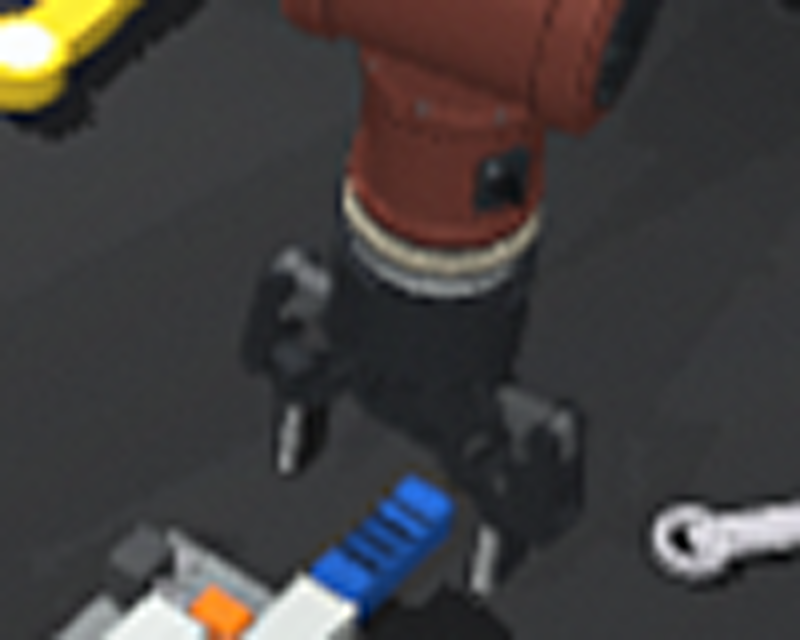

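View pics/w6.png

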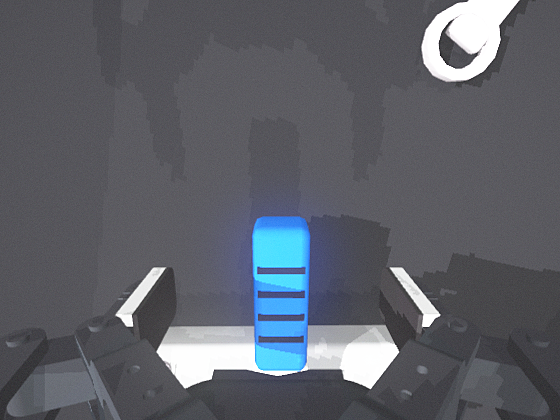

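```bash
python3 - <<'E'
from h import *
s=ctrl.read_state();p=np.load("scene0.npy",allow_pickle=True).item();K=np.array(p["intrinsics"]);T=np.array(p["pose"])
for y in(46,-46):
  for zz in (0,11):
    X=s["tcp_pos"]+toolR(9.3)@np.array([0,y,zz])
    for z in (0,10,20,30,40,50): print(y,zz,z,((proj(K,T,[X[0],X[1],z])-[290,190])*8).round(0))
E
```

```text
46 0 0 [479. 650.]
46 0 10 [482. 634.]
46 0 20 [485. 618.]
46 0 30 [488. 602.]
46 0 40 [491. 586.]
46 0 50 [493. 569.]
46 11 0 [463. 666.]
46 11 10 [466. 650.]
46 11 20 [469. 634.]
46 11 30 [471. 618.]
46 11 40 [474. 602.]
46 11 50 [477. 585.]
-46 0 0 [296. 533.]
-46 0 10 [298. 517.]
-46 0 20 [300. 500.]
-46 0 30 [302. 484.]
-46 0 40 [304. 468.]
-46 0 50 [306. 451.]
-46 11 0 [279. 548.]
-46 11 10 [281. 532.]
-46 11 20 [283. 516.]
-46 11 30 [285. 499.]
-46 11 40 [287. 483.]
-46 11 50 [289. 466.]
```

```bash
python3 -m creep '[[[0,0,0],[0.7,0.1,0],-1],[[0,0,0],[1.4,0.1,0],-1],[[0,0,0],[1.4,0.1,0],0],[[0,0,0],[1.4,0.1,0],0.5],[[0,0,0],[1.4,0.1,0],1],[[0,0,0],[1.4,0.1,0],1],[[0,0,0],[1.4,0.1,0],1],[[0,0,0],[1.4,0.1,0],1]]' 60
python3 - <<'E'
from h import *
s=ctrl.read_state();print(s["ft_force"],s["tcp_pos"],s["gripper_width"])
p=vision.get_image("wrist");save(p,"w7.png")
E
```

```text
t: 6.4
tcp_pos: [478.9, 254.7, 1.6]
orientation: [-0.129, 1.566, 0.13]
ft_force: [-1.3, 0.5, 2.1]
gripper_width: 22.5
[-1.2548428   0.49672478  2.11337224] [478.86385223 254.70903891   1.62292181] 22.457081254222476
```

View pics/w7.png

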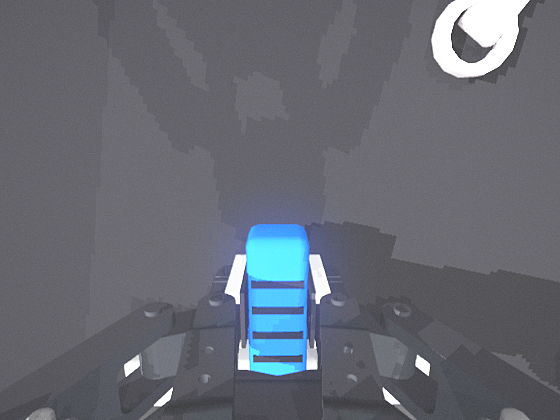

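```bash
python3 -m creep '[[[4,0,0],[0,0.74,0.03],1],[[8,0,0],[0,1.47,0.1],1],[[12,0,0],[0,2.19,0.23],1],[[15,0,0],[0,2.72,0.35],1],[[17,0,0],[0,3.07,0.45],1],[[17,0,0],[0,3.07,0.45],1],[[17,0,0],[0,3.07,0.45],1]]'
python3 - <<'E'
from h import *
s=ctrl.read_state();print(s["ft_force"],s["torque"],s["tcp_pos"],s["gripper_width"])
p=vision.get_image("scene");save(p,"s8.png",(280,230,370,310),8)
p=vision.get_image("top");save(p,"t8.png",(145,180,215,255),8)
E
```

```text
t: 7.15
tcp_pos: [477.9, 282.7, 1.5]
orientation: [0.095, 1.569, -0.105]
ft_force: [-1.6, -9.1, 5.5]
gripper_width: 23.0
[-1.62216186 -9.09245265  5.53848492] [-1.45050664 -0.03067505  0.38082372] [477.87031722 282.68996403   1.45546669] 22.987384755029787
```

View pics/s8.png

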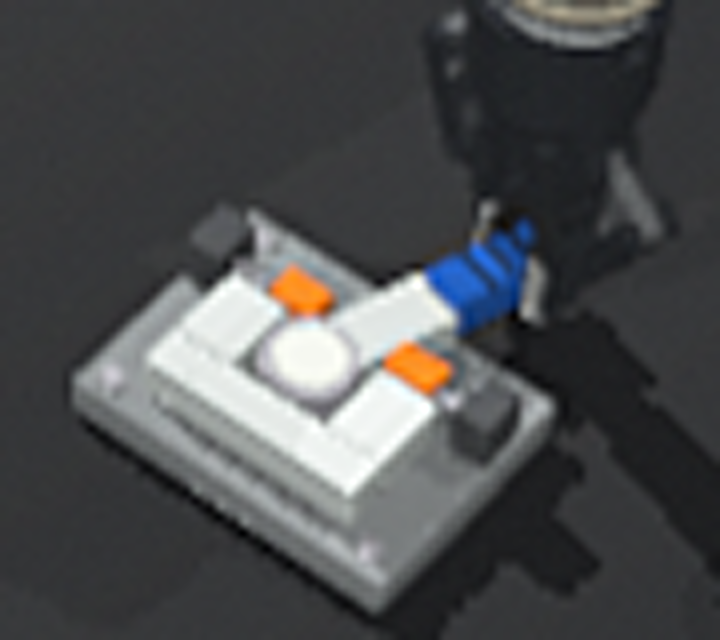

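View pics/t8.png

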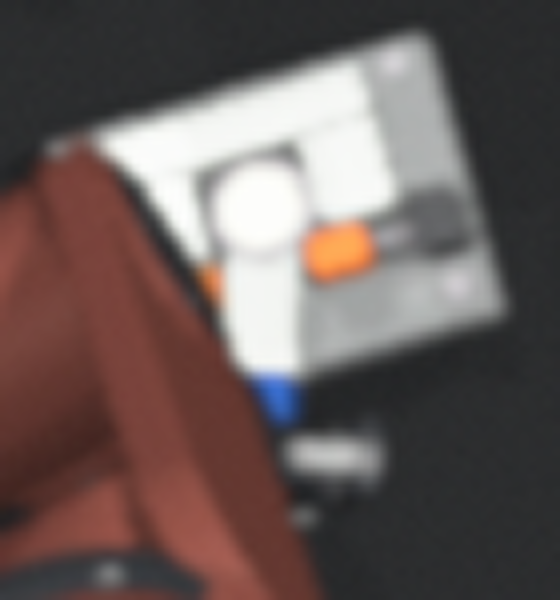

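```bash
python3 -m creep '[[[2,0,0],[0,0.37,0.01],1],[[3,0,0],[0,0.55,0.02],1],[[3,0,0],[0,0.55,0.02],1],[[3,0,0],[0,0.55,0.02],1]]'
python3 - <<'E'
from h import *
s=ctrl.read_state();print(s["ft_force"],s["torque"],s["tcp_pos"],s["gripper_width"])
p=vision.get_image("scene");save(p,"s9.png",(280,230,370,310),8)
E
```

```text
t: 7.65
tcp_pos: [478.7, 287.8, 1.5]
orientation: [0.135, 1.567, -0.146]
ft_force: [-1.5, -8.2, 6.5]
gripper_width: 23.2
[-1.52495959 -8.24554853  6.54695514] [-1.4679693  -0.00913994  0.62599927] [478.66761275 287.8266088    1.46958327] 23.208207624655437
```

View pics/s9.png

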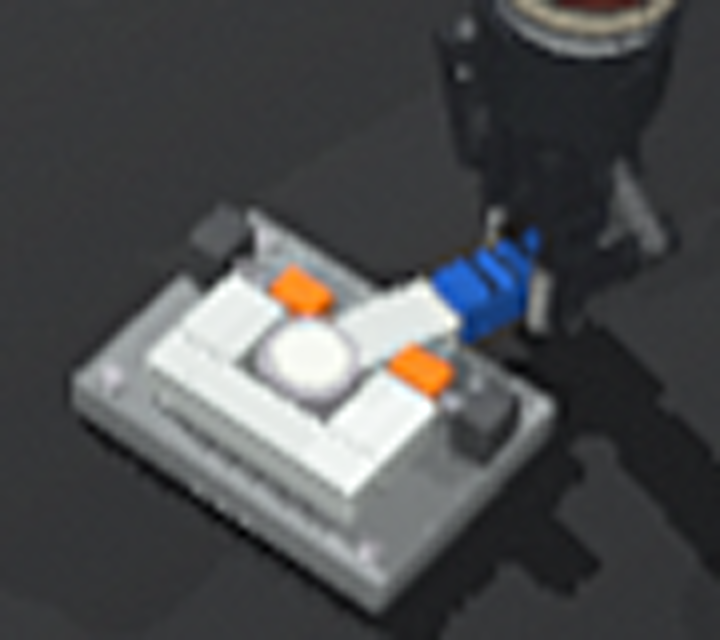

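```bash
python3 -m creep '[[[2,0,0],[0,0.37,0.01],1],[[3,0,0],[0,0.55,0.02],1],[[3,0,0],[0,0.55,0.02],1],[[3,0,0],[0,0.55,0.02],1]]'
python3 - <<'E'
from h import *
s=ctrl.read_state();print(s["ft_force"],s["torque"],s["tcp_pos"],s["gripper_width"])
p=vision.get_image("scene");save(p,"s10.png",(280,230,370,310),8);K=np.array(p["intrinsics"]);T=np.array(p["pose"])
# pad faces predicted: draw
im=cv2.imread("pics/s10.png");a=np.radians(9.4);D=np.array([[np.cos(a),-np.sin(a)],[np.sin(a),np.cos(a)]]);c=np.array([582.3,271.2])
for sgn in(1,-1):
  for off,col in((0,(255,255,0)),(7,(0,255,255)),(9,(0,255,0))):
    pts=[((proj(K,T,[*(c+D@np.array([x,sgn*(13.5+off)])),42])-[280,230]+.5)*8).astype(int) for x in(-32,-16)]
    cv2.line(im,tuple(map(int,pts[0])),tuple(map(int,pts[1])),col,1)
cv2.imwrite("pics/s10.png",im)
E
```

```text
t: 8.1
tcp_pos: [479.4, 290.9, 1.4]
orientation: [0.168, 1.565, -0.187]
ft_force: [-1.5, -15.3, 9.6]
gripper_width: 22.9
[ -1.48548372 -15.26930836   9.64579819] [-2.30653495  0.19817218  1.571508  ] [479.35044364 290.92590412   1.44863988] 22.89964181993996
```

View pics/s10.png

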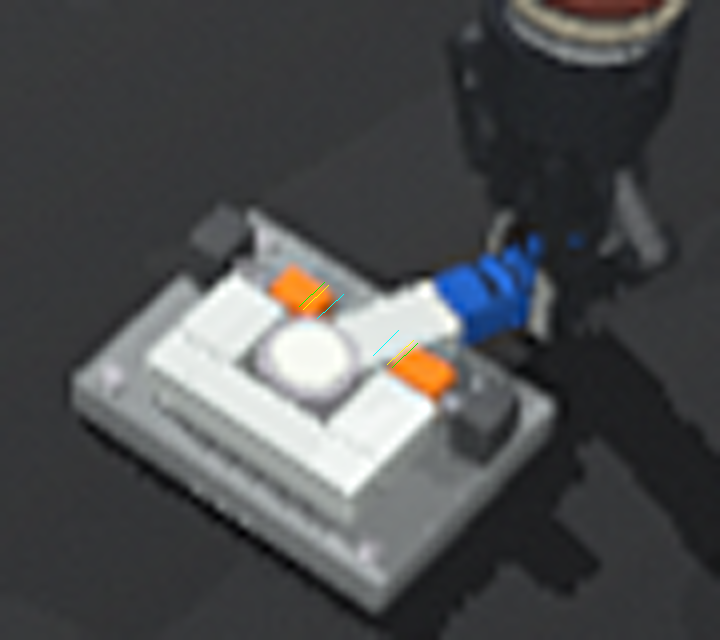

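```bash
python3 -m creep '[[[-8,0,0],[0,-1.46,0.10],1],[[-16,0,0],[0,-2.89,0.41],1],[[-23,0,0],[0,-4.1,0.83],1],[[-28,0,0],[0,-4.93,1.23],1],[[-33,0,0],[0,-5.72,1.69],1],[[-37,0,0],[0,-6.32,2.11],1],[[-40,0,0],[0,-6.75,2.46],1],[[-43,0,0],[0,-7.16,2.82],1],[[-43,0,0],[0,-7.16,2.82],1],[[-43,0,0],[0,-7.16,2.82],1]]'
python3 - <<'E'
from h import *
s=ctrl.read_state();print(s["ft_force"],s["torque"],s["tcp_pos"],s["gripper_width"])
E
```

```text
t: 9.15
tcp_pos: [485.7, 221.6, 1.3]
orientation: [-0.399, 1.543, 0.406]
ft_force: [-13.3, 4.8, 12.7]
gripper_width: 23.3
[-13.33747194   4.83660607  12.74830054] [0.96310437 1.53534033 0.06075338] [485.73023859 221.63436215   1.31638823] 23.2779729349556
```

```bash
python3 -m creep '[[[-1,0,0],[-0.05,-0.18,-0.1],1],[[-2,0,0],[-0.1,-0.37,-0.15],1],[[-3,0,0],[-0.1,-0.55,-0.18],1],[[-3,0,0],[-0.1,-0.55,-0.18],1]]'
python3 - <<'E'
from h import *
s=ctrl.read_state();print(s["ft_force"],s["torque"],s["tcp_pos"],s["gripper_width"])
p=vision.get_image("scene");save(p,"s11.png",(280,230,370,310),8);K=np.array(p["intrinsics"]);T=np.array(p["pose"])
im=cv2.imread("pics/s11.png");a=np.radians(9.4);D=np.array([[np.cos(a),-np.sin(a)],[np.sin(a),np.cos(a)]]);c=np.array([582.3,271.2])
for sgn in(1,-1):
  for off,col in((0,(255,255,0)),(7,(0,255,255)),(9,(0,255,0))):
    pts=[((proj(K,T,[*(c+D@np.array([x,sgn*(13.5+off)])),42])-[280,230]+.5)*8).astype(int) for x in(-32,-16)]
    cv2.line(im,tuple(map(int,pts[0])),tuple(map(int,pts[1])),col,1)
cv2.imwrite("pics/s11.png",im)
E
```

```text
t: 9.55
tcp_pos: [487.3, 216.7, 1.6]
orientation: [-0.438, 1.533, 0.448]
ft_force: [-10.0, 7.5, 7.2]
gripper_width: 23.3
[-9.9693624   7.5291166   7.20481119] [1.31905116 1.32192674 0.13972617] [487.2973168  216.68681279   1.55813527] 23.264189106118565
```

View pics/s11.png

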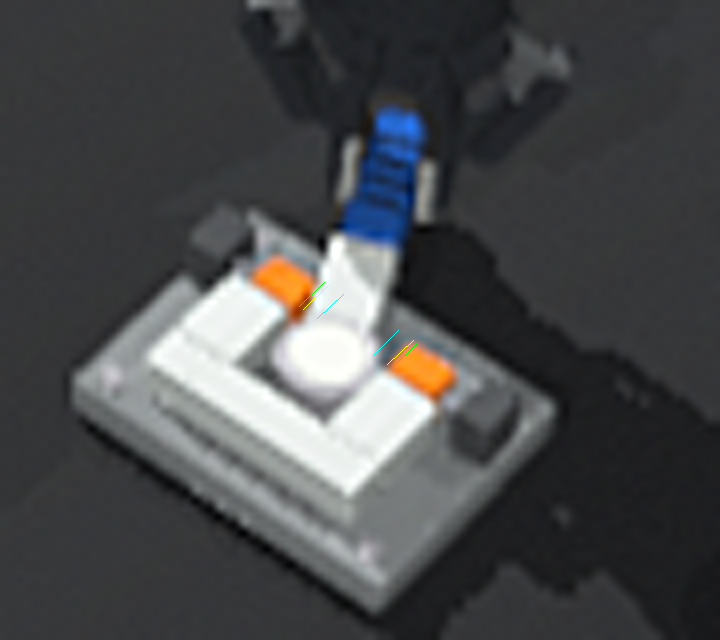

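```bash
python3 -m creep '[[[0,0,0],[-0.15,0,0],1],[[-1,0,0],[-0.15,-0.18,0],1],[[-2,0,0],[-0.15,-0.37,0],1],[[-3,0,0],[-0.15,-0.55,0],1],[[-3,0,0],[-0.15,-0.55,0],1]]'
python3 - <<'E'
from h import *
s=ctrl.read_state();print(s["ft_force"],s["torque"],s["tcp_pos"],s["gripper_width"])
p=vision.get_image("scene");save(p,"s12.png",(280,230,370,310),8);K=np.array(p["intrinsics"]);T=np.array(p["pose"])
im=cv2.imread("pics/s12.png");a=np.radians(9.4);D=np.array([[np.cos(a),-np.sin(a)],[np.sin(a),np.cos(a)]]);c=np.array([582.3,271.2])
for sgn in(1,-1):
  for off,col in((0,(255,255,0)),(7,(0,255,255)),(9,(0,255,0))):
    pts=[((proj(K,T,[*(c+D@np.array([x,sgn*(13.5+off)])),42])-[280,230]+.5)*8).astype(int) for x in(-32,-16)]
    cv2.line(im,tuple(map(int,pts[0])),tuple(map(int,pts[1])),col,1)
cv2.imwrite("pics/s12.png",im)
E
```

```text
t: 10.1
tcp_pos: [489.0, 212.2, 1.8]
orientation: [-0.477, 1.526, 0.489]
ft_force: [-10.2, 9.6, 1.5]
gripper_width: 23.0
[-10.23541147   9.62631846   1.49948238] [ 1.57789512  1.24719365 -0.07891515] [488.95847232 212.20505972   1.82191159] 22.981053554288682
```

View pics/s12.png

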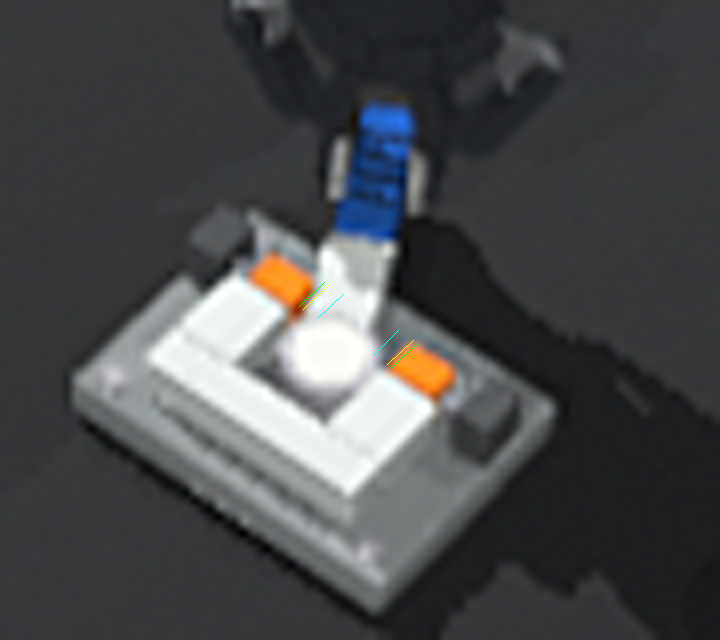

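```bash
python3 -m creep '[[[3,0,0],[0,0.4,0.3],1],[[6,0,0],[0,0.9,0.6],1],[[10,0,0],[0,1.65,0.65],1],[[10,0,0],[0,1.65,0.65],1],[[10,0,0],[0,1.65,0.65],1]]'
python3 - <<'E'
from h import *
s=ctrl.read_state();print(s["ft_force"],s["torque"],s["tcp_pos"],s["gripper_width"])
M=R.from_rotvec(s["orientation"]).as_matrix();print("yaw",np.degrees(np.arctan2(M[1,2],M[0,2])))
d=np.array([582.3,271.2])-s["tcp_pos"][:2];print(np.linalg.norm(d),np.degrees(np.arctan2(d[1],d[0])))
p=vision.get_image("scene");save(p,"s13.png",(280,230,370,310),8);K=np.array(p["intrinsics"]);T=np.array(p["pose"])
E
```

```text
t: 10.65
tcp_pos: [489.3, 226.9, 2.9]
orientation: [-0.35, 1.545, 0.35]
ft_force: [-2.1, 1.6, -2.9]
gripper_width: 23.0
[-2.05420129  1.62315273 -2.94264956] [0.25244223 0.51323552 0.15461021] [489.32004192 226.92180277   2.8833947 ] 22.986618599957083
yaw 25.55493379025822
102.98461707443039 25.464363100070923
```

View pics/s13.png

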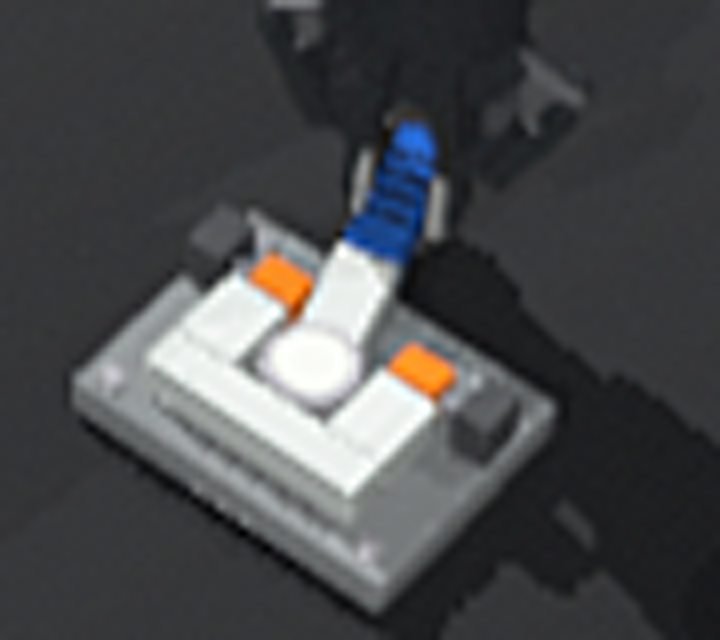

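```bash
python3 -m creep '[[[-3,0,0],[0,-0.54,0.05],1],[[-5,0,0],[0,-0.9,0.1],1],[[-7,0,0],[0,-1.25,0.15],1],[[-7,0,0],[0,-1.25,0.15],1]]'
python3 - <<'E'
from h import *
s=ctrl.read_state();print(s["ft_force"],s["torque"],s["tcp_pos"],s["gripper_width"])
M=R.from_rotvec(s["orientation"]).as_matrix();print("yaw",np.degrees(np.arctan2(M[1,2],M[0,2])))
d=np.array([582.3,271.2])-s["tcp_pos"][:2];print(np.linalg.norm(d),np.degrees(np.arctan2(d[1],d[0])))
E
```

```text
t: 11.1
tcp_pos: [492.0, 219.5, 2.8]
orientation: [-0.43, 1.536, 0.446]
ft_force: [-12.0, 11.3, 4.0]
gripper_width: 23.1
[-12.00399314  11.28812686   3.96994288] [ 1.90625308  1.8052071  -0.94573825] [492.02159084 219.52367995   2.76007608] 23.084826978694764
yaw 32.00587155009002
104.0222726806204 29.787280142951005
```

```bash
python3 -m creep '[[[8,0,0],[0,1.45,0.1],1],[[16,0,0],[0,2.87,0.4],1],[[23,0,0],[0,4.06,0.8],1],[[23,0,0],[0,4.06,0.8],1],[[23,0,0],[0,4.06,0.8],1]]'
python3 - <<'E'
from h import *
s=ctrl.read_state();print(s["ft_force"],s["torque"],s["tcp_pos"],s["gripper_width"])
M=R.from_rotvec(s["orientation"]).as_matrix();print("yaw",np.degrees(np.arctan2(M[1,2],M[0,2])))
d=np.array([582.3,271.2])-s["tcp_pos"][:2];print(np.linalg.norm(d),np.degrees(np.arctan2(d[1],d[0])))
p=vision.get_image("scene");save(p,"s14.png",(280,230,370,310),8)
p=vision.get_image("top");save(p,"t14.png",(145,180,215,255),8)
E
```

```text
t: 11.6
tcp_pos: [481.4, 254.4, 3.2]
orientation: [-0.133, 1.569, 0.132]
ft_force: [-2.6, 1.8, -2.2]
gripper_width: 22.8
[-2.56273456  1.77378314 -2.17613144] [0.14006009 0.62739224 0.23172718] [481.43930045 254.41535845   3.20184843] 22.781462088133964
yaw 9.650903143017139
102.2477623511929 9.448241187784731
```

View pics/s14.png

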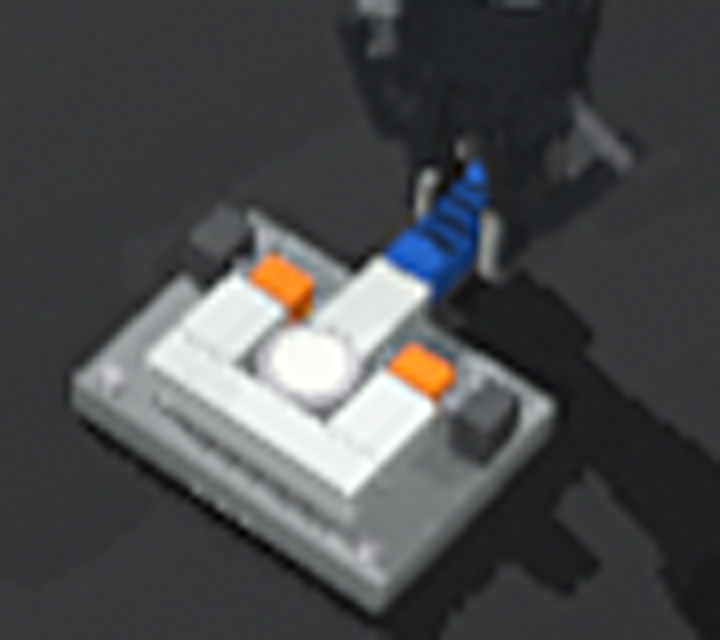

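View pics/t14.png

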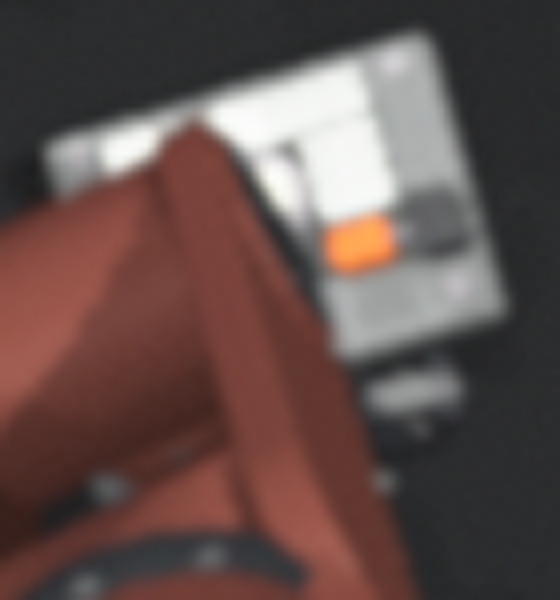

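```bash
python3 -m creep '[[[0,0,0],[0,0,-0.5],1],[[0,0,0],[0,0,-1.5],1],[[0,0,0],[0,0,-2.5],1],[[0,0,0],[0,0,-3.5],1],[[0,0,0],[0,0,-4.5],1]]'
python3 - <<'E'
from h import *
s=ctrl.read_state();print(s["ft_force"],s["torque"],s["tcp_pos"],s["gripper_width"])
p=np.load("top0.npy",allow_pickle=True).item();K=np.array(p["intrinsics"]);T=np.array(p["pose"])
for n,q in dict(sp1=(170,280),sp2=(155,325),y1=(295,252),y2=(311,294),tub=(116,252),br1=(366,286)).items():print(n,onplane(K,T,*q,5).round(0))
E
```

```text
t: 12.2
tcp_pos: [436.9, 247.3, 3.7]
orientation: [-0.13, 1.567, 0.129]
ft_force: [0.5, 0.5, -3.5]
gripper_width: 22.9
[ 0.45738251  0.548828   -3.48686929] [-0.02803151  0.23922343  0.02762068] [436.90198095 247.28387715   3.74032578] 22.89780151459865
sp1 [366. 318.   5.]
sp2 [243. 371.   5.]
y1 [400. -64.   5.]
y2 [271. -94.   5.]
tub [471. 474.   5.]
br1 [ 272. -259.    5.]
```

```bash
python3 -m creep '[[[0,0,0],[0,0,-2],1],[[0,0,0],[0,0,-4],1],[[0,0,0],[0,-0.5,-6],1],[[0,0,0],[0,-2,-8],1],[[0,0,0],[0,-4,-9],1],[[0,0,0],[0,-6,-9],1],[[0,0,0],[0,-6,-9],1],[[0,0,0],[0,-6,-9],1]]'
python3 - <<'E'
from h import *
s=ctrl.read_state();print(s["ft_force"],s["torque"],s["tcp_pos"],s["gripper_width"],s["orientation"])
p=vision.get_image("scene");save(p,"s15.png",(260,180,400,300),5.7)
p=vision.get_image("wrist");save(p,"w15.png")
E
```

```text
t: 13.0
tcp_pos: [359.1, 173.7, 4.0]
orientation: [-0.128, 1.566, 0.129]
ft_force: [0.1, -0.3, -3.2]
gripper_width: 23.3
[ 0.11139346 -0.26933951 -3.19267055] [-0.01718799  0.23187558 -0.018207  ] [359.07033744 173.72989986   3.99719681] 23.34676580745918 [-0.12810284  1.56592183  0.12894594]
```

View pics/s15.png

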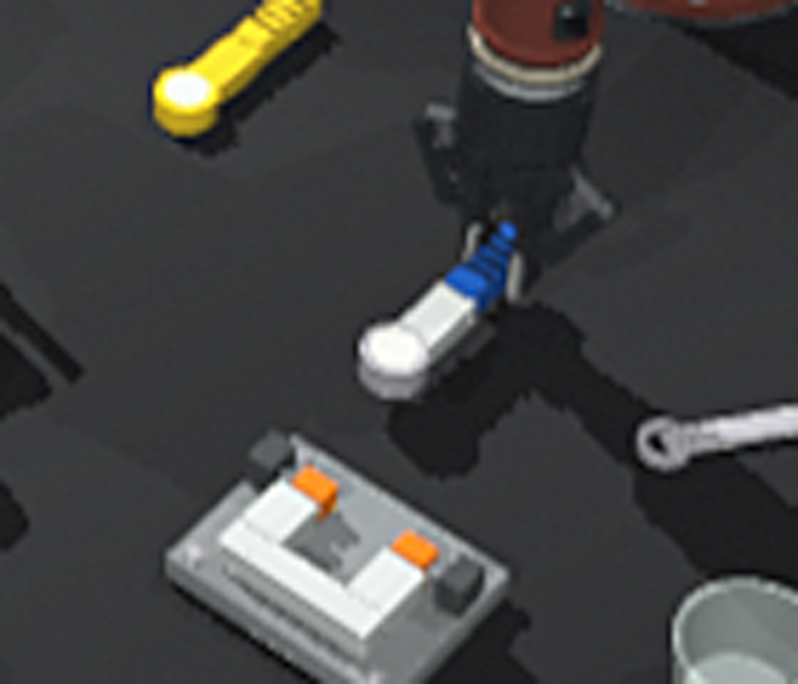

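View pics/w15.png

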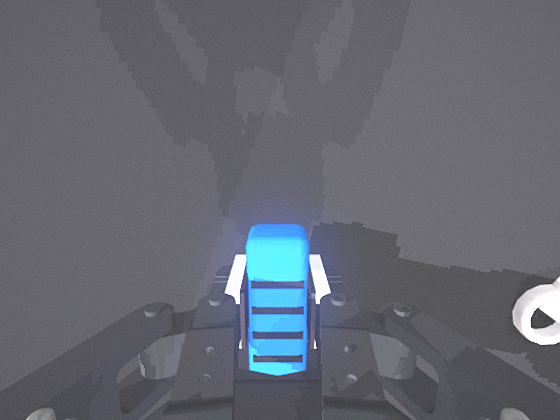

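```bash
python3 -m creep '[[[0,0,0],[1,0,0],1],[[0,0,0],[1.5,0,0],1],[[0,0,0],[1.5,0,0],1]]'; python3 -m creep '[[[0,0,0],[0.2,0,0],1],[[0,0,0],[0.2,0,0],1]]'; python3 -m creep '[[[0,0,0],[0.2,0,0],1],[[0,0,0],[0.2,0,0],1]]'
```

```text
t: 13.4
tcp_pos: [357.5, 173.5, -12.7]
orientation: [-0.13, 1.57, 0.13]
ft_force: [-0.4, -0.3, -2.7]
gripper_width: 22.8
t: 13.6
tcp_pos: [358.8, 173.7, -13.6]
orientation: [-0.13, 1.568, 0.13]
ft_force: [-0.0, 0.7, -1.8]
gripper_width: 23.1
t: 13.8
tcp_pos: [359.5, 173.8, -14.9]
orientation: [-0.129, 1.566, 0.13]
ft_force: [-0.2, -1.3, -0.2]
gripper_width: 23.2
```

```bash
python3 -m creep '[[[0,0,0],[0.15,0,0],1],[[0,0,0],[0.15,0,0],1]]'; python3 - <<'E'
from h import *
p=vision.get_image("scene");save(p,"s16.png",(300,210,370,270),10)
E
```

```text
t: 14.0
tcp_pos: [359.5, 173.8, -15.0]
orientation: [-0.13, 1.568, 0.129]
ft_force: [-6.2, -2.7, 17.1]
gripper_width: 22.9
```

View pics/s16.png

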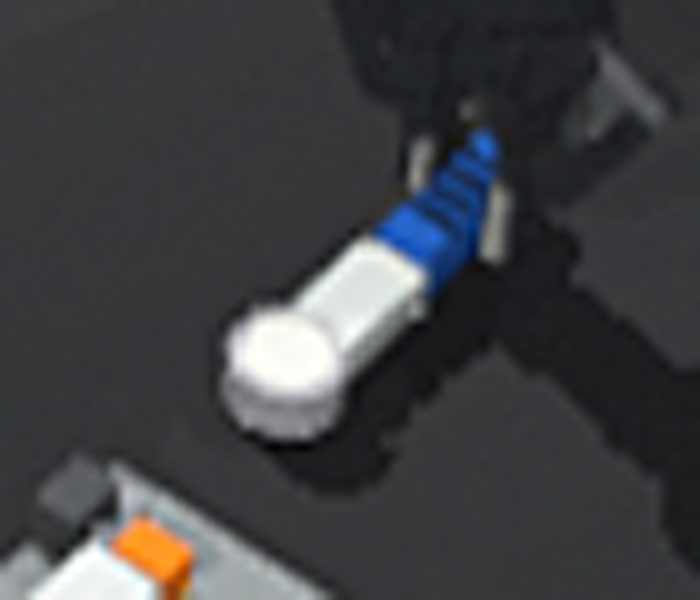

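```bash
python3 -m creep '[[[0,0,0],[-0.15,0,0],1],[[0,0,0],[-0.15,0,0],0.5],[[0,0,0],[-0.15,0,0],0],[[0,0,0],[-0.15,0,0],-0.5],[[0,0,0],[-0.15,0,0],-1],[[0,0,0],[-0.15,0,0],-1],[[0,0,0],[-4,0,0],-1],[[0,0,0],[-8,0,0],-1],[[0,0,0],[-12,0,0],-1],[[0,0,0],[-12,0,0],-1]]'
python3 - <<'E'
from h import *
s=ctrl.read_state();print(s["ft_force"],s["tcp_pos"],s["gripper_width"])
p=vision.get_image("scene");save(p,"s17.png",(240,180,400,300),5)
s=ctrl.read_state();p=vision.get_image("wrist");save(p,"w17.png");p["st"]=s;np.save("w17",p,allow_pickle=True)
E
```

```text
t: 15.05
tcp_pos: [364.3, 175.2, 109.1]
orientation: [-0.127, 1.554, 0.131]
ft_force: [0.5, 1.2, 0.5]
gripper_width: 85.3
[0.45336013 1.22516332 0.47440907] [364.28185516 175.19923525 109.11900815] 85.32120195416773
```

View pics/s17.png

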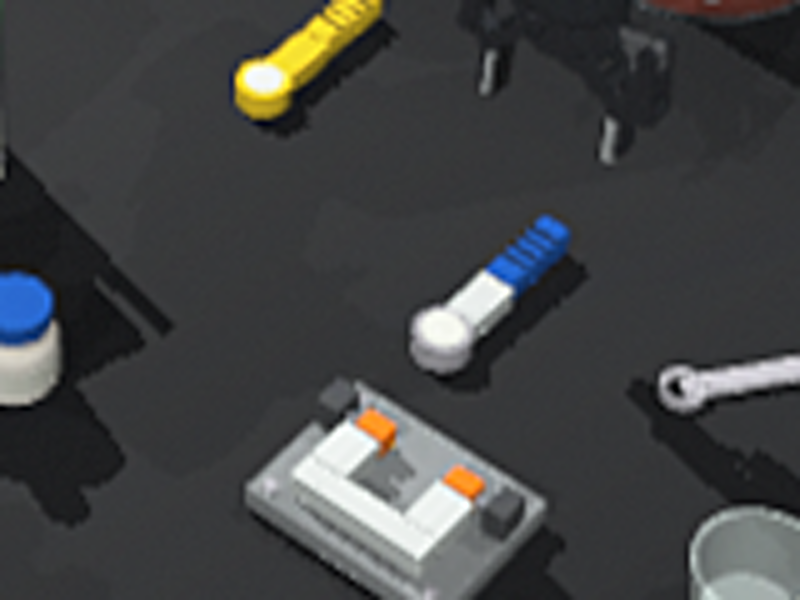

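View pics/w17.png

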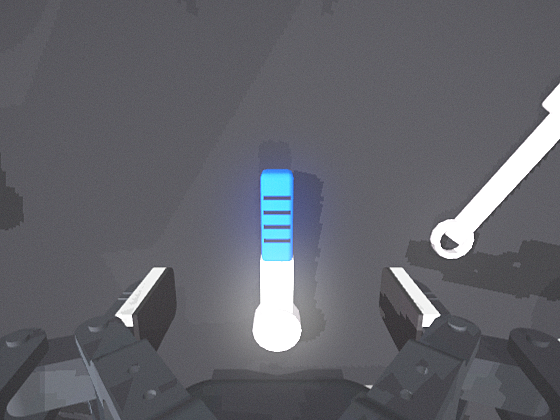

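```bash
python3 - <<'E'
from h import *
p=np.load("top0.npy",allow_pickle=True).item();K=np.array(p["intrinsics"]);T=np.array(p["pose"])
f=lambda u,v,z:onplane(K,T,230+u/3,100+v/3,z)
P=dict(bl=f(219,72,163),br=f(489,55,163),fl=f(222,152,163),fr=f(498,133,163),siL=f(232,238,163),siR=f(503,207,163),rimL=f(246,236,170),rimR=f(494,222,170))
for k,v in P.items():print(k,v.round(0))
a=P["bl"]-P["br"];print("yaw from back edge",np.degrees(np.arctan2(-a[0],a[1])),np.linalg.norm(a))
a=P["fl"]-P["fr"];print(np.degrees(np.arctan2(-a[0],a[1])),np.linalg.norm(a))
a=P["rimL"]-P["rimR"];print("rim",np.degrees(np.arctan2(-a[0],a[1])),np.linalg.norm(a))
p=np.load("scene0.npy",allow_pickle=True).item();K=np.array(p["intrinsics"]);T=np.array(p["pose"])
f=lambda u,v,z:onplane(K,T,110+u/3.1,80+v/3.1,z)
for n,q in dict(br=(168,240,163),bl=(276,362,163),fr=(233,216,163),fl=(343,340,163),sR=(287,200,163),sL=(398,317,163),rimR=(301,193,170),rimL=(406,294,170)).items():print("sc",n,f(*q).round(0))
E
```

```text
bl [ 739. -129.  163.]
br [ 722. -384.  163.]
fl [ 660. -121.  163.]
fr [ 645. -377.  163.]
siL [ 577. -118.  163.]
siR [ 573. -368.  163.]
rimL [ 575. -130.  170.]
rimR [ 559. -355.  170.]
yaw from back edge -3.8113572776949862 254.94797801239682
-3.4911483536360333 257.01868339668016
rim -4.263310938806283 225.56101595745005
sc br [ 724. -380.  163.]
sc bl [ 741. -137.  163.]
sc fr [ 644. -372.  163.]
sc fl [ 667. -122.  163.]
sc sR [ 579. -359.  163.]
sc sL [ 601. -115.  163.]
sc rimR [ 564. -352.  170.]
sc rimL [ 576. -134.  170.]
```

```bash
python3 - <<'E'
from h import *
delta([540,-240,250],toolR(-4))
E
```

```text
turn [13.4  0.2 -0. ] shift cm [-14.54 -43.78  11.  ] rows>= 9.5
```

```bash
python3 -m creep '[[[3,0,0],[-5,-2,0],-1],[[5,0,0],[-9,-5,1],-1],[[8,0,0],[-12,-9,2],0],[[13.4,0,0],[-14.5,-43.8,11],1],[[13.4,0,0],[-14.5,-43.8,11],1],[[13.4,0,0],[-14.5,-43.8,11],1],[[13.4,0,0],[-14.5,-43.8,11],1],[[13.4,0,0],[-14.5,-43.8,11],1],[[13.4,0,0],[-14.5,-43.8,11],1],[[13.4,0,0],[-14.5,-43.8,11],1]]'
python3 -m creep '[[[0,0,0],[0,0,0],1],[[0,0,0],[0,0,0],1]]'
python3 - <<'E'
from h import *
s=ctrl.read_state();print(s["joint_pos"])
p=vision.get_image("wrist");save(p,"w18.png");p["st"]=s;np.save("w18",p,allow_pickle=True)
p=vision.get_image("top");save(p,"t18.png")
E
```

```text
t: 16.15
tcp_pos: [532.7, -228.3, 243.9]
orientation: [0.057, 1.574, -0.053]
ft_force: [0.8, 0.1, 0.6]
gripper_width: 0.1
t: 16.35
tcp_pos: [532.2, -227.0, 243.8]
orientation: [0.058, 1.575, -0.053]
ft_force: [0.5, 0.7, -0.3]
gripper_width: -0.0
[-5.24729386e-01  1.01243714e-01  1.69253011e+00  4.64788402e-04
  1.35377393e+00 -2.02462779e+00]
```

View pics/w18.png

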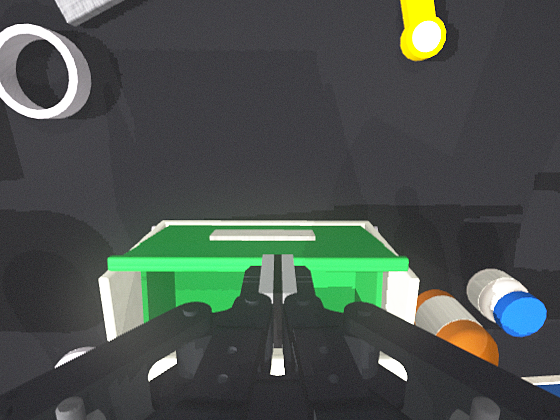

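View pics/t18.png

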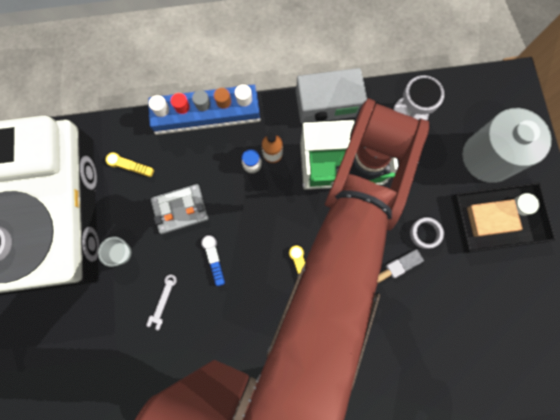

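```bash
python3 - <<'E'
from h import *
p=np.load("w18.npy",allow_pickle=True).item();K=np.array(p["intrinsics"]);T=campose(p,p["st"])
for n,q in dict(oL=(408,258),oR=(109,259),iL=(408,271),iR=(110,271)).items():print(n,onplane(K,T,*q,169).round(1))
for n,q in dict(botL=(370,222),botR=(163,222)).items():print(n,onplane(K,T,*q,20).round(1))
print("tip px",proj(K,np.array(p["tool_from_camera"]),[-13,0,0]))
h=np.array([581.5,-246]);u=np.array([.9976,-.07])
for dx in(35,):
  g=h+u*dx;delta([*g,250],toolR(-4),p["st"])
E
```

```text
oL [ 572.  -134.6  169. ]
oR [ 557.  -353.2  169. ]
iL [ 582.5 -134.2  169. ]
iR [ 566.5 -354.4  169. ]
botL [ 591.6 -123.4   20. ]
botR [ 574.3 -363.7   20. ]
tip px [279.52435295 267.48928498]
turn [-0.1 -0.3 -0.2] shift cm [-0.67 -1.54  8.55] rows>= 1.7
```

```bash
python3 -m creep '[[[0,0,0],[0,-1.5,4.3],1],[[0,0,0],[0,-1.5,8.5],1],[[0,0,0],[0,-1.5,8.5],1],[[0,0,0],[4,-1.5,8.5],1],[[0,0,0],[8,-1.5,8.5],1],[[0,0,0],[11,-1.5,8.5],1],[[0,0,0],[11,-1.5,8.5],1]]'
python3 - <<'E'
from h import *
p=vision.get_image("wrist");save(p,"w19.png")
p=vision.get_image("scene");save(p,"s19.png",(140,80,300,220),5)
E
```

```text
t: 17.15
tcp_pos: [611.8, -243.5, 130.6]
orientation: [0.057, 1.582, -0.048]
ft_force: [-0.5, 0.1, -0.6]
gripper_width: -0.0
```

View pics/w19.png

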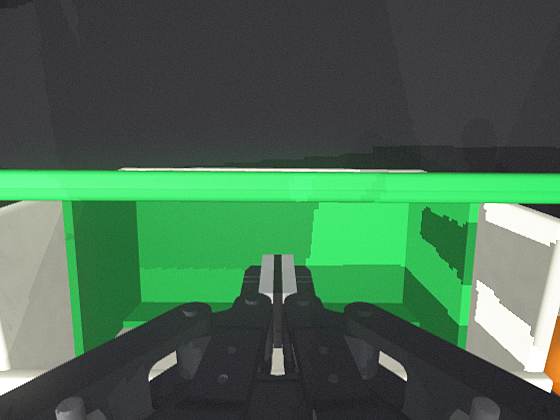

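View pics/s19.png

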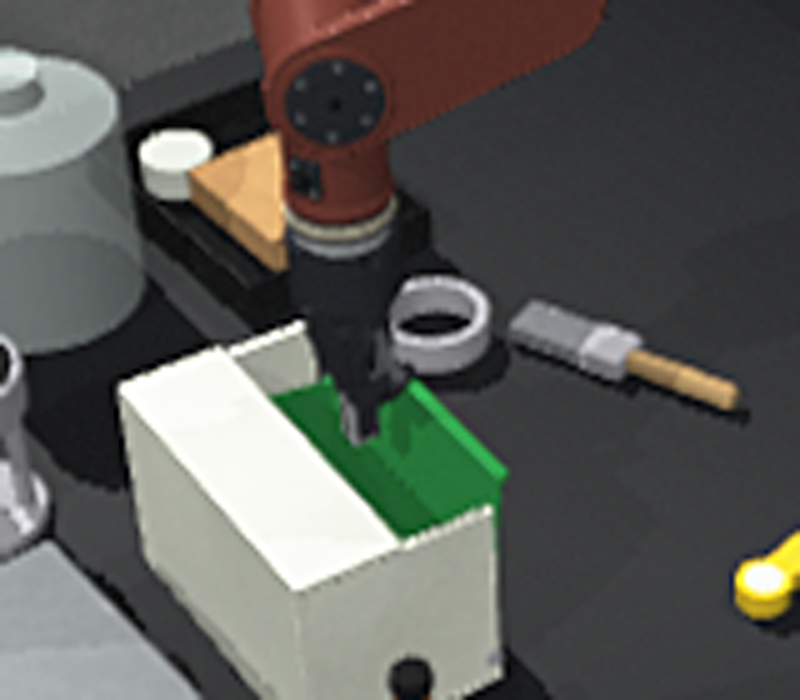

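```bash
python3 -m creep '[[[0,0,0],[0,0,-1.5],1],[[0,0,0],[0,0,-3],1],[[0,0,0],[0.2,0,-4.2],1],[[0,0,0],[0.5,0,-5.4],1],[[0,0,0],[1,0,-6.6],1],[[0,0,0],[1.5,0,-7.7],1],[[0,0,0],[1.5,0,-7.7],1]]'
```

```text
t: 17.95
tcp_pos: [542.9, -243.8, 126.8]
orientation: [0.051, 1.561, -0.058]
ft_force: [1.9, -0.6, 3.1]
gripper_width: 0.5
```

```bash
python3 -m creep '[[[0,0,0],[0.6,0,-0.9],1],[[0,0,0],[1.3,0,-1.9],1],[[0,0,0],[2.0,0,-2.7],1],[[0,0,0],[2.7,0,-3.5],1],[[0,0,0],[2.7,0,-3.5],1]]'
python3 - <<'E'
from h import *
print(ctrl.read_state()["ft_force"])
p=vision.get_image("scene");save(p,"s20.png",(140,80,300,220),5)
E
```

```text
t: 18.45
tcp_pos: [506.6, -241.4, 97.7]
orientation: [0.051, 1.566, -0.057]
ft_force: [0.3, -1.6, 2.4]
gripper_width: -0.0
[ 0.33998668 -1.60249164  2.43134236]
```

View pics/s20.png

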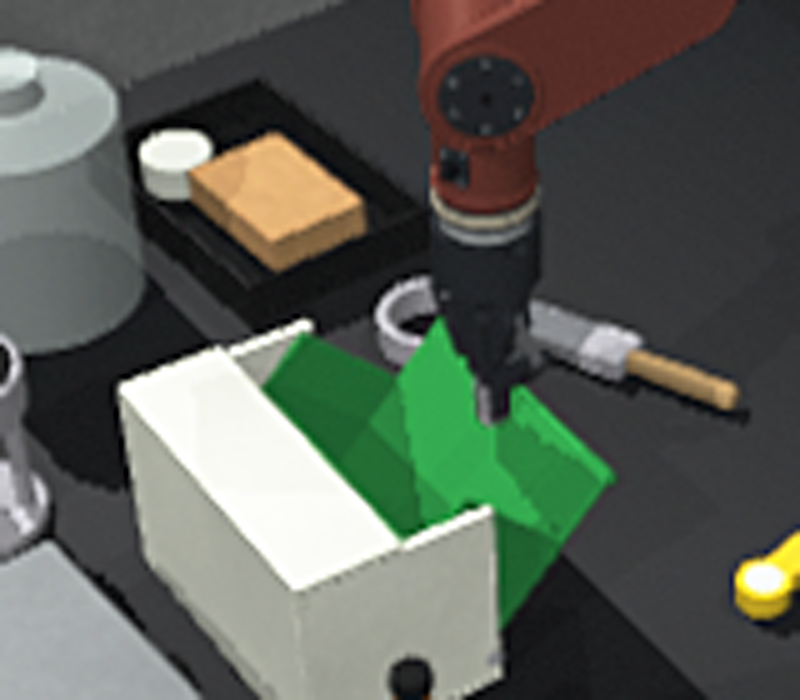

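```bash
python3 -m creep '[[[0,0,0],[0.5,0,-0.5],1],[[0,0,0],[1,0,-0.9],1],[[0,0,0],[1.4,0,-1.2],1],[[0,0,0],[1.4,0,-1.2],1]]'
```

```text
t: 18.9
tcp_pos: [498.5, -240.9, 87.0]
orientation: [0.052, 1.56, -0.057]
ft_force: [1.8, 2.7, 17.0]
gripper_width: -0.2
```

```bash
python3 -m creep '[[[0,0,0],[-1,0,0.8],1],[[0,0,0],[-5,0,1],1],[[0,0,0],[-10,0,1],1],[[0,0,0],[-15,0,1],0],[[0,0,0],[-16,0,1],-1],[[0,0,0],[-16,0,1],-1]]'
python3 - <<'E'
from h import *
s=ctrl.read_state();print(s["tcp_pos"])
p=vision.get_image("wrist");save(p,"w21.png");p["st"]=s;np.save("w21",p,allow_pickle=True)
p=vision.get_image("scene");save(p,"s21.png",(140,80,300,220),5);np.save("s21",p,allow_pickle=True)
E
```

```text
t: 19.5
tcp_pos: [504.9, -240.5, 244.3]
orientation: [0.052, 1.565, -0.056]
ft_force: [0.1, -0.4, -0.6]
gripper_width: 43.4
[ 504.90125988 -240.46543854  244.33890433]
```

View pics/w21.png

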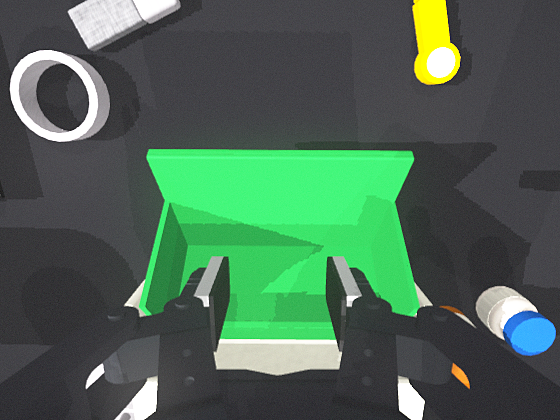

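View pics/s21.png

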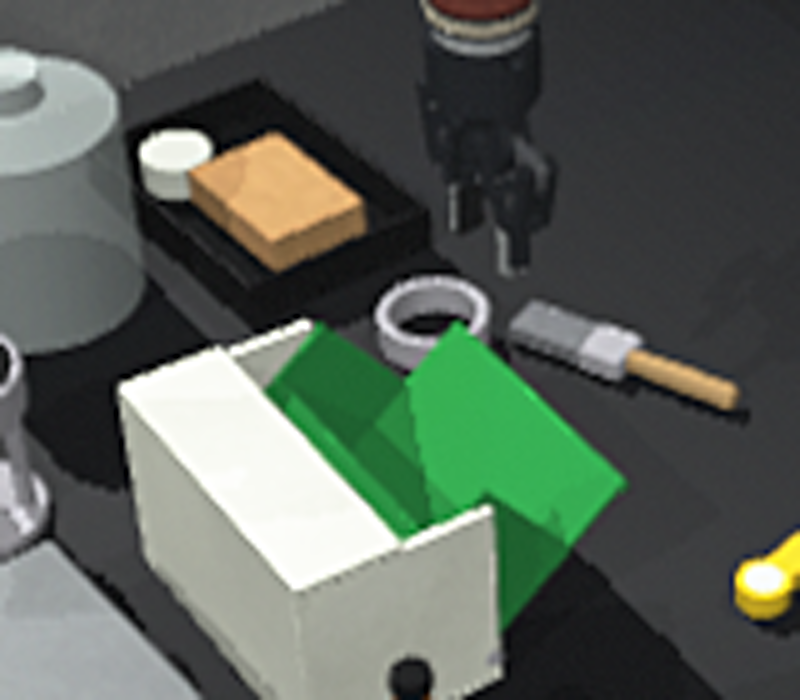

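```bash
python3 - <<'E'
from h import *
p=np.load("w21.npy",allow_pickle=True).item();K=np.array(p["intrinsics"]);T=campose(p,p["st"])
h=np.array([581.5,-246]);u=np.array([.9976,-.07])
for th in(.8,.85,.9,.95):
  z=20+150*np.cos(th);a=onplane(K,T,148,151,z);b=onplane(K,T,413,151,z);m=(a+b)/2
  print(th,m.round(1),np.linalg.norm(a-b),"meas",(m[:2]-h)@u,"pred",-150*np.sin(th))
p=np.load("w17.npy",allow_pickle=True).item();K=np.array(p["intrinsics"]);T=campose(p,p["st"])
d=onplane(K,T,277,328,20);e=onplane(K,T,277,171,22);n=onplane(K,T,277,261,20)
print(d,e,n,np.linalg.norm(d-e),np.linalg.norm(n-d),np.degrees(np.arctan2(*(d-e)[1::-1])))
E
```

```text
0.8 [ 466.1 -236.7  124.5] 212.08985837111248 meas -115.78988793832164 pred -107.60341363492842
0.85 [ 466.7 -236.7  119. ] 216.28621427911216 meas -115.19550730808821 pred -112.69206077104391
0.9 [ 467.3 -236.7  113.2] 220.67106954394464 meas -114.57442723458317 pred -117.49903644412251
0.95 [ 467.9 -236.8  107.3] 225.23346431103622 meas -113.9282000945381 pred -122.01232571840606
[462.70438819 189.79833803  20.        ] [334.1128739  168.40882708  22.        ] [403.58146622 179.9637948   20.        ] 130.37365043493745 59.935282957554 9.443936385887927
```

```bash
python3 - <<'E'
from h import *
delta([427,184,130],toolR(9.4));delta([427,184,244],toolR(9.4))
E
```

```text
turn [-13.3  -0.2  -0.1] shift cm [ 11.03  41.66 -10.4 ] rows>= 8.9
turn [-13.3  -0.2  -0.1] shift cm [ -0.37  41.68 -10.44] rows>= 8.6
```

```bash
python3 -m creep '[[[-13.3,0,0],[0,41.7,-10.4],-1],[[-13.3,0,0],[0,41.7,-10.4],-1],[[-13.3,0,0],[0,41.7,-10.4],-1],[[-13.3,0,0],[0,41.7,-10.4],-1],[[-13.3,0,0],[11,41.7,-10.4],-1],[[-13.3,0,0],[11,41.7,-10.4],-1],[[-13.3,0,0],[11,41.7,-10.4],-1],[[-13.3,0,0],[11,41.7,-10.4],-1],[[-13.3,0,0],[11,41.7,-10.4],-1],[[-13.3,0,0],[11,41.7,-10.4],-1]]'
python3 -m creep '[[[0,0,0],[0,0,0],-1],[[0,0,0],[0,0,0],-1]]'
python3 - <<'E'
from h import *
s=ctrl.read_state();p=vision.get_image("wrist");save(p,"w22.png");p["st"]=s
delta([427,184,-9],toolR(9.4),s)
K=np.array(p["intrinsics"]);T=campose(p,s)
for r in models.regions_of(p,"carrier"):print(r["score"],r["box"])
E
```

```text
t: 20.6
tcp_pos: [421.6, 185.9, 124.7]
orientation: [-0.133, 1.58, 0.132]
ft_force: [-0.2, -0.8, -1.4]
gripper_width: 85.6
t: 20.8
tcp_pos: [427.8, 182.5, 130.0]
orientation: [-0.129, 1.569, 0.127]
ft_force: [-0.3, 0.7, -0.1]
gripper_width: 85.8
turn [-0.1 -0.1  0. ] shift cm [13.9   0.17 -0.02] rows>= 2.8
0.86 [260.4, 78.0, 303.4, 268.7]
0.51 [0.7, 110.3, 1.1, 126.6]
```

View pics/w22.png

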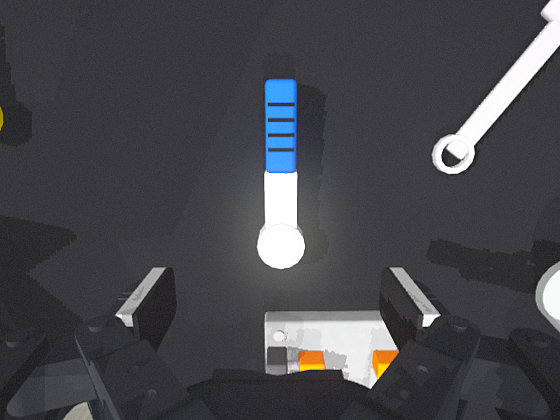

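```bash
python3 -m creep '[[[0,0,0],[5,0.15,0],-1],[[0,0,0],[10,0.15,0],-1],[[0,0,0],[13,0.15,0],-1],[[0,0,0],[13.9,0.15,0],-1],[[0,0,0],[13.9,0.15,0],0],[[0,0,0],[13.9,0.15,0],1],[[0,0,0],[13.9,0.15,0],1],[[0,0,0],[13.9,0.15,0],1],[[0,0,0],[13.9,0.15,0],1]]' 60
python3 -m creep '[[[0,0,0],[0,0,0],1],[[0,0,0],[-2,0,0],1],[[0,0,0],[-6,0,0],1],[[0,0,0],[-10,0,0],1],[[0,0,0],[-10,0,0],1]]'
python3 - <<'E'
from h import *
s=ctrl.read_state();print(s["torque"],s["ft_force"]);p=vision.get_image("wrist");save(p,"w23.png")
p=vision.get_image("scene");save(p,"s23.png",(260,160,400,280),5.7)
E
```

```text
t: 21.8
tcp_pos: [430.2, 185.5, -5.8]
orientation: [-0.128, 1.563, 0.129]
ft_force: [-0.6, 0.0, 7.1]
gripper_width: 23.5
t: 22.3
tcp_pos: [433.4, 186.5, 98.3]
orientation: [-0.126, 1.554, 0.13]
ft_force: [1.9, -0.5, -2.2]
gripper_width: 24.1
[ 0.02632967 -0.10006025  0.00695714] [ 1.85517114 -0.53363662 -2.21795573]
```

View pics/w23.png

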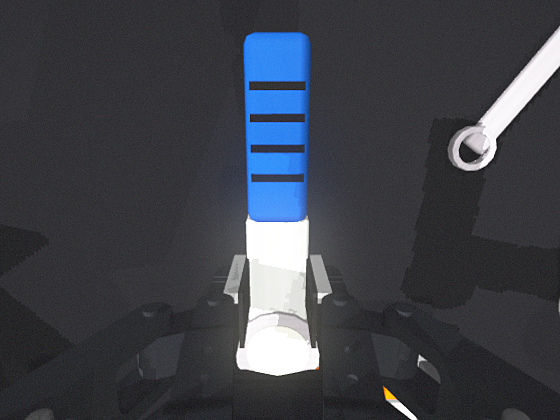

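View pics/s23.png

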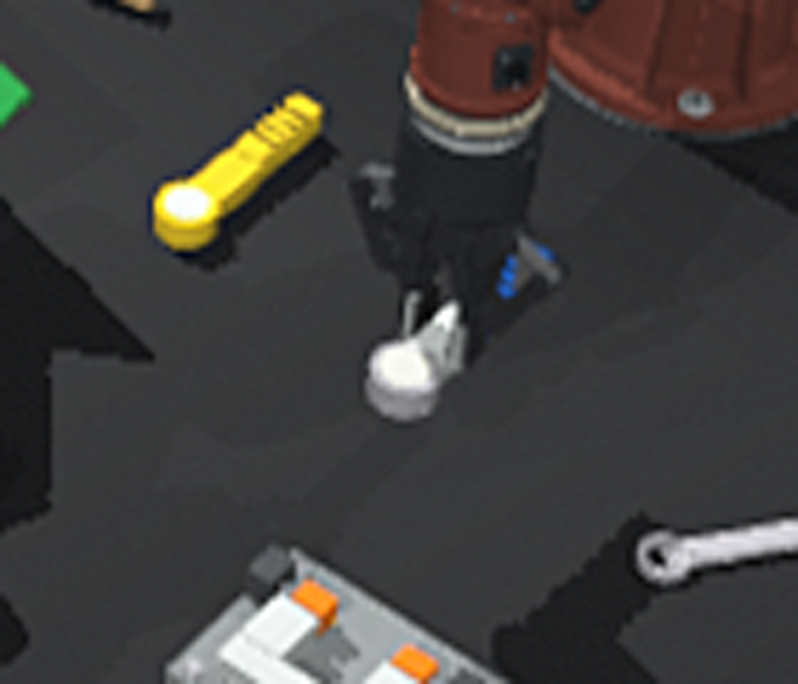

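```bash
cat >> h.py <<'E'
def Rbin(alpha): return toolR(-94)@R.from_euler("z",alpha,degrees=True).as_matrix()
E
python3 - <<'E'
from h import *
print(Rbin(20).round(2))
s=ctrl.read_state()
delta([430,0,220],toolR(-94),s);delta([540,-264.6,230],toolR(-94),s);delta([540,-264.6,230],Rbin(20),s)
E
```

```text
[[ 0.34  0.94 -0.07]
 [-0.02 -0.07 -1.  ]
 [-0.94  0.34  0.  ]]
turn [ 1.034e+02  1.000e-01 -1.000e-01] shift cm [-12.7  -18.29  -2.85] rows>= 12.0
turn [ 1.034e+02  1.000e-01 -1.000e-01] shift cm [-13.69 -46.18   3.7 ] rows>= 12.0
turn [102.2 -17.9  14.1] shift cm [-13.69 -46.18   3.7 ] rows>= 12.2
```

```bash
python3 -m creep '[[[8,0,0],[-5,0,0],1],[[16,0,0],[-9,-2,0],1],[[103.4,0,0],[-13.7,-46.2,3.7],1],[[103.4,0,0],[-13.7,-46.2,3.7],1],[[103.4,0,0],[-13.7,-46.2,3.7],1],[[103.4,0,0],[-13.7,-46.2,3.7],1],[[103.4,0,0],[-13.7,-46.2,3.7],1],[[103.4,0,0],[-13.7,-46.2,3.7],1],[[103.4,0,0],[-13.7,-46.2,3.7],1],[[103.4,0,0],[-13.7,-46.2,3.7],1]]'
python3 - <<'E'
from h import *
s=ctrl.read_state();print(s["joint_pos"]);delta([540,-264.6,230],Rbin(20),s)
E
```

```text
t: 23.4
tcp_pos: [526.9, -221.6, 220.7]
orientation: [1.025, 1.323, -1.026]
ft_force: [1.3, 0.7, -2.6]
gripper_width: 24.2
[-5.21075517e-01  1.04504475e-01  1.73278992e+00  3.34464880e-04
  1.31048906e+00 -7.69338610e-01]
turn [18.  -3.4 20.1] shift cm [-0.95  0.21  4.49] rows>= 3.2
```

```bash
python3 -m creep '[[[18,-3.4,20.1],[-1,0.2,4.5],1],[[18,-3.4,20.1],[-1,0.2,4.5],1],[[18,-3.4,20.1],[-1,0.2,4.5],1],[[18,-3.4,20.1],[-1,0.2,4.5],1],[[18,-3.4,20.1],[-1,0.2,4.5],1],[[18,-3.4,20.1],[-1,0.2,4.5],1]]'
python3 - <<'E'
from h import *
s=ctrl.read_state();print(s["joint_pos"]);delta([539.8,-264.6,169],Rbin(20),s);delta([583.9,-267.7,47],Rbin(20),s)
p=vision.get_image("wrist");save(p,"w24.png");p["st"]=s;np.save("w24",p,allow_pickle=True)
p=vision.get_image("scene");save(p,"s24.png",(140,80,300,220),5)
E
```

```text
t: 24.0
tcp_pos: [542.1, -263.3, 233.6]
orientation: [1.389, 0.907, -0.993]
ft_force: [-0.3, -0.2, -2.0]
gripper_width: 24.1
[-0.67420728 -0.0467344   1.90088861  0.23450006  1.00624181 -0.7111258 ]
turn [ 0.5 -0.  -0.2] shift cm [ 5.99 -2.43  0.13] rows>= 1.3
turn [ 0.5 -0.  -0.2] shift cm [18.96 -2.5   0.13] rows>= 3.8
```

View pics/w24.png

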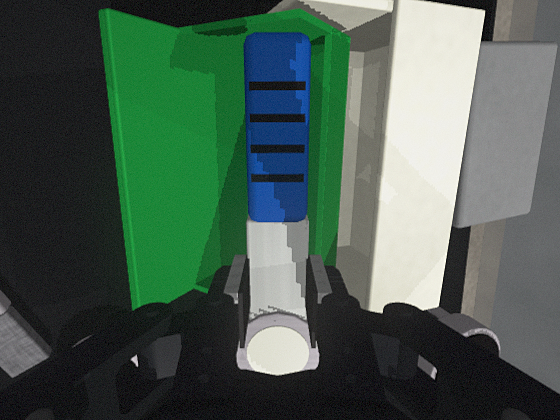

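View pics/s24.png

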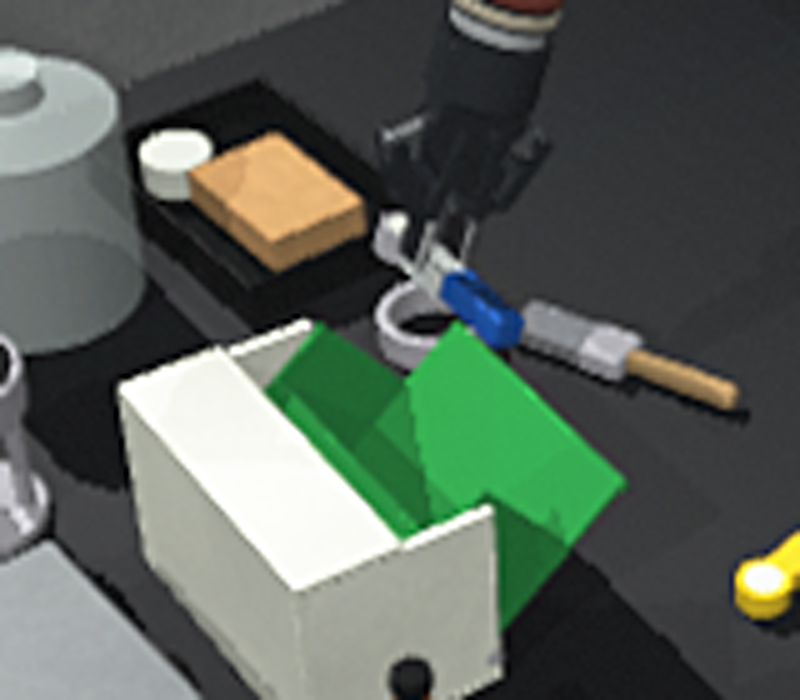

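```bash
python3 -m creep '[[[0,0,0],[3,-2.5,0],1],[[0,0,0],[6,-2.5,0],1],[[0,0,0],[9,-2.5,0],1],[[0,0,0],[12,-2.5,0.1],1],[[0,0,0],[14,-2.5,0.1],1],[[0,0,0],[14,-2.5,0.1],1],[[0,0,0],[14,-2.5,0.1],1]]'
python3 - <<'E'
from h import *
s=ctrl.read_state();print(s["joint_pos"]);delta([583.9,-267.7,47],Rbin(20),s)
p=vision.get_image("wrist");save(p,"w25.png")
p=vision.get_image("scene");save(p,"s25.png",(140,80,300,220),5)
E
```

```text
t: 24.8
tcp_pos: [567.6, -266.5, 94.4]
orientation: [1.389, 0.905, -0.993]
ft_force: [-0.3, -0.2, -2.5]
gripper_width: 24.2
[-0.64875632  0.17711929  1.95221411  0.28724826  0.73290557 -0.77459198]
turn [ 0.5  0.  -0.3] shift cm [ 5.01 -0.11  0.01] rows>= 1.0
```

View pics/w25.png

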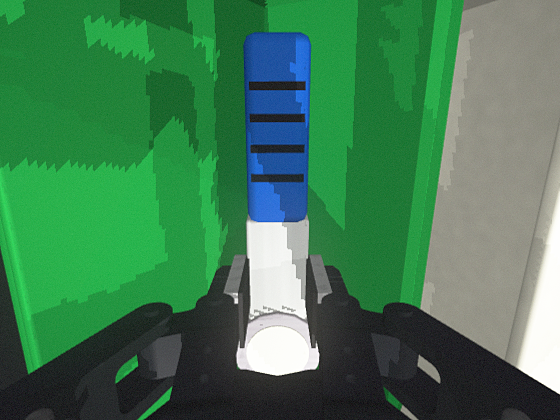

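View pics/s25.png

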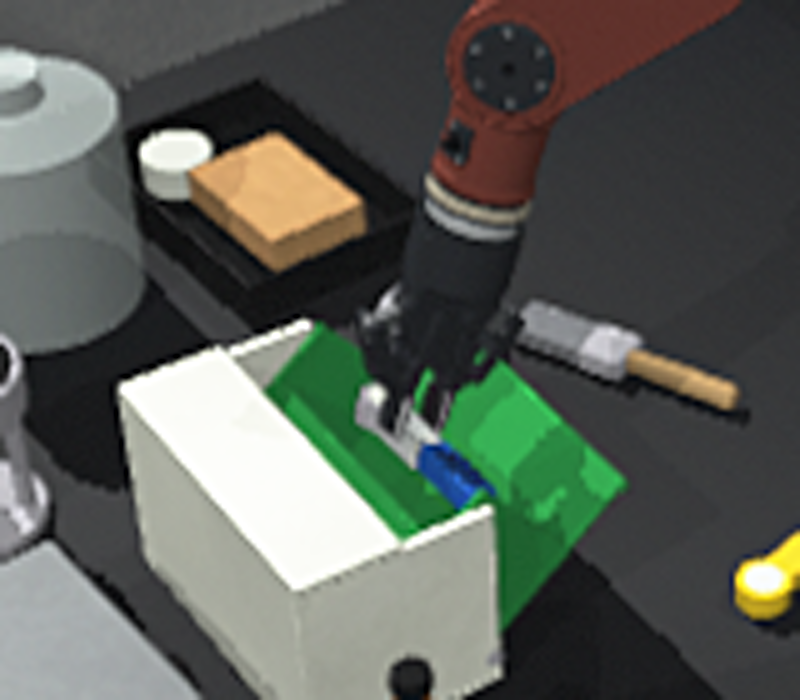

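```bash
python3 -m creep '[[[0,0,0],[2,-0.1,0],1],[[0,0,0],[3.5,-0.1,0],1],[[0,0,0],[3.5,-0.1,0],1]]'; python3 -m creep '[[[0,0,0],[0.5,0,0],1],[[0,0,0],[0.5,0,0],1]]'; python3 -m creep '[[[0,0,0],[0.5,0,0],1],[[0,0,0],[0.5,0,0],1]]'
python3 - <<'E'
from h import *
p=vision.get_image("wrist");save(p,"w26.png")
p=vision.get_image("scene");save(p,"s26.png",(140,80,300,220),5)
E
```

```text
t: 25.2
tcp_pos: [577.7, -267.1, 60.8]
orientation: [1.39, 0.906, -0.994]
ft_force: [-0.2, 0.3, -3.0]
gripper_width: 24.2
t: 25.4
tcp_pos: [580.3, -268.1, 57.5]
orientation: [1.39, 0.902, -0.993]
ft_force: [-0.3, 1.6, -3.1]
gripper_width: 24.0
t: 25.6
tcp_pos: [581.5, -267.8, 51.8]
orientation: [1.39, 0.904, -0.993]
ft_force: [-0.4, -0.3, -2.5]
gripper_width: 24.2
```

View pics/w26.png

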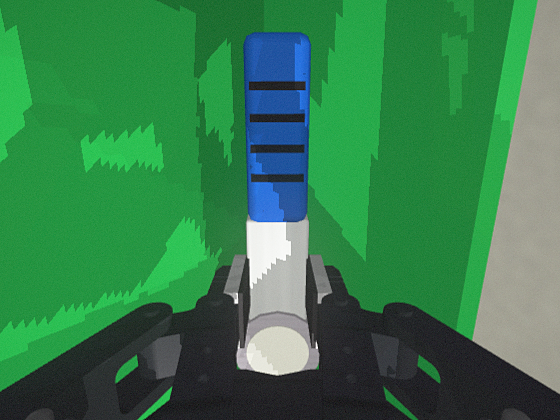

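View pics/s26.png

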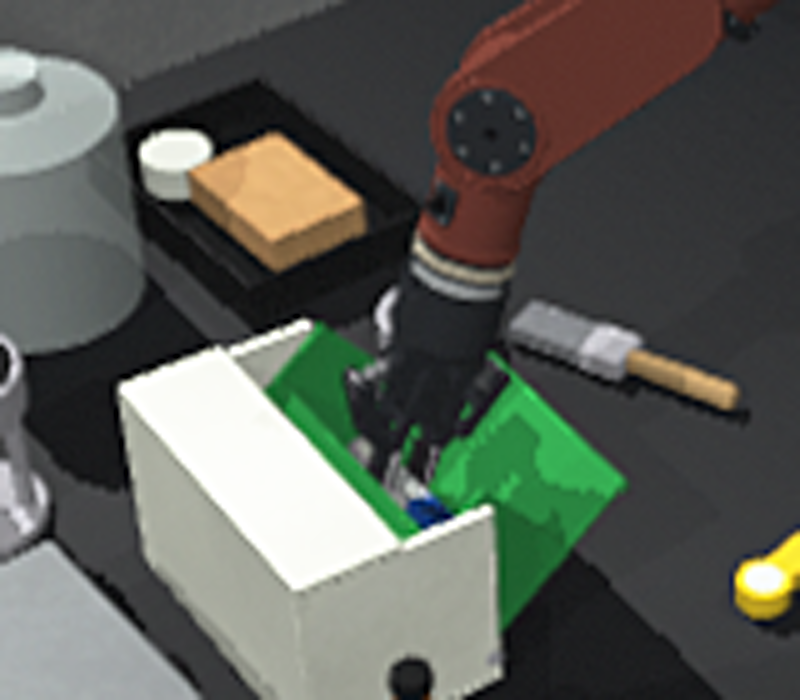

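```bash
for i in 1; do python3 -m creep '[[[0,0,0],[0.4,0,0],1],[[0,0,0],[0.4,0,0],1]]'; python3 -m creep '[[[0,0,0],[0.3,0,0],1],[[0,0,0],[0.3,0,0],1]]'; done
```

```text
t: 25.9
tcp_pos: [582.6, -267.6, 47.4]
orientation: [1.391, 0.905, -0.994]
ft_force: [0.1, -0.3, -3.6]
gripper_width: 23.9
t: 26.1
tcp_pos: [583.6, -267.7, 44.6]
orientation: [1.391, 0.905, -0.994]
ft_force: [0.4, 0.3, -3.8]
gripper_width: 24.0
```

```bash
python3 -m creep '[[[0,0,0],[0.3,0,0],1],[[0,0,0],[0.3,0,0],1]]'
```

```text
t: 26.3
tcp_pos: [585.5, -268.3, 42.5]
orientation: [1.39, 0.903, -0.993]
ft_force: [0.9, -0.3, -2.3]
gripper_width: 24.2
```

```bash
python3 -m creep '[[[0,0,0],[0.3,0,0],1],[[0,0,0],[0.3,0,0],1]]';python3 -m creep '[[[0,0,0],[0.3,0,0],1],[[0,0,0],[0.3,0,0],1]]'
```

```text
t: 26.5
tcp_pos: [586.6, -268.2, 40.9]
orientation: [1.39, 0.903, -0.992]
ft_force: [-4.5, 3.6, 7.1]
gripper_width: 23.8
t: 26.7
tcp_pos: [587.3, -268.1, 39.5]
orientation: [1.389, 0.905, -0.991]
ft_force: [-11.9, 5.1, 17.5]
gripper_width: 24.3
```

```bash
python3 -m creep '[[[0,0,0],[-0.4,0,0],1],[[0,0,0],[-0.4,0,0],1]]'
python3 -m creep '[[[0,0,0],[0,0,0],0.35],[[0,0,0],[-0.2,0,0],0.3],[[0,0,0],[-0.4,0,0],0.2],[[0,0,0],[-0.6,0,0],0.2]]'
python3 - <<'E'
from h import *
p=vision.get_image("wrist");save(p,"w27.png")
p=vision.get_image("scene");save(p,"s27.png",(140,80,300,220),5)
E
```

```text
t: 26.9
tcp_pos: [586.4, -268.6, 41.7]
orientation: [1.39, 0.902, -0.992]
ft_force: [0.5, 0.5, 1.9]
gripper_width: 24.0
t: 27.3
tcp_pos: [583.4, -267.8, 46.0]
orientation: [1.39, 0.905, -0.994]
ft_force: [0.3, -1.1, 0.5]
gripper_width: 34.3
```

View pics/w27.png

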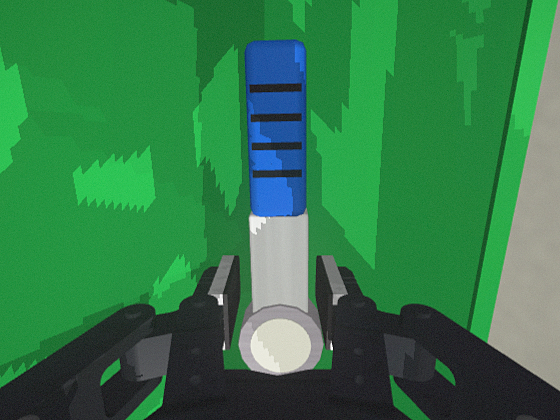

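View pics/s27.png

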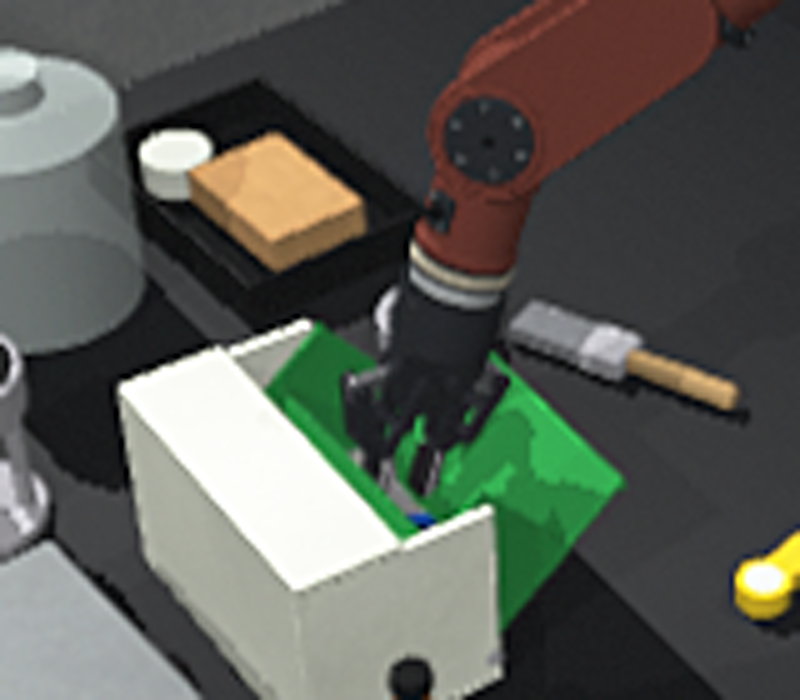

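```bash
python3 -m creep '[[[0,0,0],[-1,0,0],0.1],[[0,0,0],[-3,0,0],0.1],[[0,0,0],[-6,0,0],0.1],[[0,0,0],[-10,0,0],0.1],[[0,0,0],[-15,0,0],0.1],[[0,0,0],[-18,0,0],0.1],[[0,0,0],[-18,0,0],0.1]]'
python3 - <<'E'
from h import *
s=ctrl.read_state();p=vision.get_image("wrist");save(p,"w28.png")
p=vision.get_image("scene");save(p,"s28.png",(140,80,300,220),5);save(p,"s28f.png")
delta([420,-100,350],toolR(-94))
E
```

```text
t: 28.1
tcp_pos: [523.2, -265.8, 222.4]
orientation: [1.388, 0.892, -0.99]
ft_force: [1.7, -0.4, 0.5]
gripper_width: 38.3
turn [  0.4   0.2 -20.4] shift cm [-16.49  -5.76 -15.63] rows>= 4.7
```

View pics/w28.png

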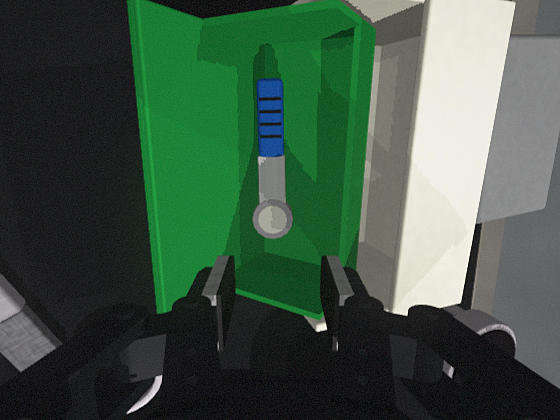

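View pics/s28.png

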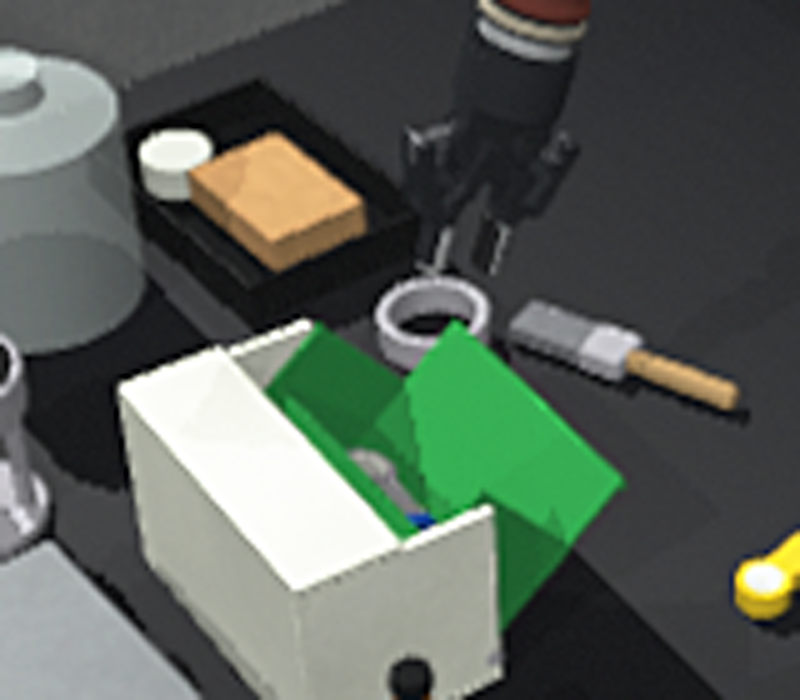

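```bash
python3 -m creep '[[[0,0,0],[-5,0,0],0],[[0,0,0],[-12,-3,-8],0],[[0,0,0],[-16,-6,-15],0],[[0,0,0],[-16,-10,-25],0],[[0,0,0],[-16,-10,-30],0],[[0,0,0],[-16,-10,-30],0],[[0,0,0],[-16,-10,-30],0],[[0,0,0],[-16,-10,-30],0]]'
python3 - <<'E'
from h import *
s=ctrl.read_state();print(s["tcp_pos"])
p=vision.get_image("top");save(p,"t29.png")
a=np.load("top0.npy",allow_pickle=True).item()["image"].astype(int)
d=(np.abs(p["image"].astype(int)-a).max(2)>50).astype(np.uint8)*255;cv2.imwrite("pics/d29.png",d)
p2=vision.get_image("scene");save(p2,"s29.png")
E
```

```text
t: 29.0
tcp_pos: [389.5, 47.7, 327.3]
orientation: [1.39, 0.907, -0.995]
ft_force: [1.0, -0.1, -0.2]
gripper_width: 42.7
[389.50424872  47.72341956 327.2592326 ]
```

View pics/t29.png

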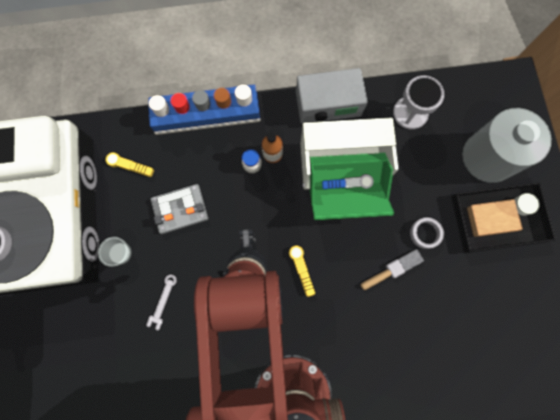

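View pics/d29.png

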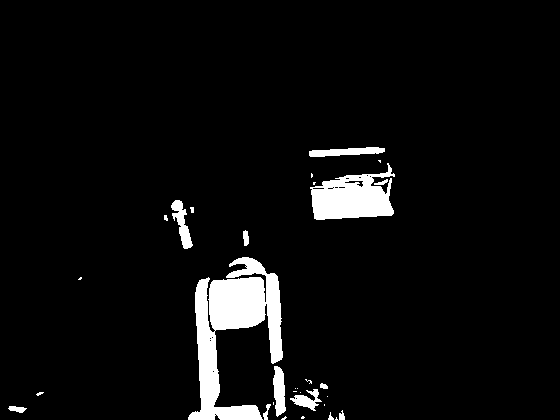

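View pics/s29.png

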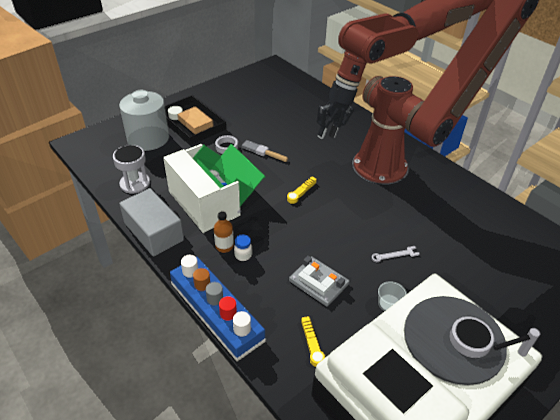

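```bash
python3 -m creep '[[[0,0,0],[0,0,0],0],[[0,0,0],[0,0,0],0],[[0,0,0],[0,0,0],0]]'; python3 -c "
from workcell import ctrl
print(ctrl.sign_off())"
```

```text
t: 29.4
tcp_pos: [391.3, 44.2, 328.2]
orientation: [1.391, 0.904, -0.998]
ft_force: [-0.4, 0.3, -0.1]
gripper_width: 42.7
the job is handed in; nothing more can be done
None
```

The job is done and handed in at 29.4 s of the 72 s allowed. I rocked the carrier by its blue handle until both pads were back, pulled it out, laid it flat on the bench clear of the dock and let go. I then tilted the bin to its stop (about 0.88 rad) and laid the carrier inside along the hinge line.

**Last checks:** The final pictures show the carrier in the bin, the bin still tilted out and both pads back. The top-view comparison with the start shows no change in the bystanders, and the robot is touching nothing.

**What disagreed or went less cleanly:**
- **Fingertips:** they stand about 14 mm behind the reported TCP, not 17 mm ahead of it. The first grasp therefore closed just above the handle without touching it. I measured the offset from the pictures and corrected for it.
- **Rocking:** on the second swing the head slid about 5 mm outward within the pocket and may have tipped slightly. I pushed it back in and repeated that swing before pulling out.
- **Carrier in the bin:** it appears to rest across the corner between the panel and the floor, not flat on either face.

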